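Lid the tomato tubs and set the chilling tray

TASK

Get the tomato tubs ready for chilling: stand every steel tub upright in the well of the chilling tray, each closed with the lid of its own shape and size seated flat in its mouth. Once all the tubs are in the tray with their lids on, slide the tray's control along its track until its grip is level with the white pointer. A lid that has no tub may stay where it is; leave the tin, the jar and the carton alone.

Things in the scene. Friction and masses are not known exactly. Their poses are not given: they have to be found in the camera images.
- tub_round: round steel tub, 66 mm across, 70 mm tall, open on top, walls 3 mm, some red tomatoes inside; origin at the centre of its underside, z up. May be absent.
- tub_slim: slim round steel tub, 48 mm across, 70 mm tall, open on top, walls 3 mm, some red tomatoes inside; origin at the centre of its underside, z up. May be absent.
- tub_square: square steel tub, 60 x 60 mm, 70 mm tall, open on top, walls 3 mm, some red tomatoes inside; origin at the centre of its underside, z up. May be absent.
- tub_long: oblong steel tub, 96 mm (its x axis) x 54 mm (its y axis), 70 mm tall, open on top, walls 3 mm, some red tomatoes inside; origin at the centre of its underside, z up. May be absent.
- lid_round: round white lid, 70 mm across, upright round knob 22 mm across, for the tub of that shape. Plug below 6 mm deep, drops into the tub's mouth with 2.5 mm play all round, flange 4 mm thick rests on the rim, knob or bar 26 mm high (36 mm in all). Origin: centre of the plug's underside, z up; seated, it lies 64 mm above the tub's origin.
- lid_slim: small round white lid, 52 mm across, upright round knob 22 mm across, for the tub of that shape. Plug below 6 mm deep, drops into the tub's mouth with 2.5 mm play all round, flange 4 mm thick rests on the rim, knob or bar 26 mm high (36 mm in all). Origin: centre of the plug's underside, z up; seated, it lies 64 mm above the tub's origin.
- lid_square: square white lid, 64 x 64 mm, upright grip bar 40 mm long (along its x axis), 12 mm thick, for the tub of that shape. Plug below 6 mm deep, drops into the tub's mouth with 2.5 mm play all round, flange 4 mm thick rests on the rim, knob or bar 26 mm high (36 mm in all). Origin: centre of the plug's underside, z up; seated, it lies 64 mm above the tub's origin.
- lid_long: oblong white lid, 100 mm (its x axis) x 58 mm (its y axis), upright grip bar 50 mm long (along its x axis), 12 mm thick, for the tub of that shape. Plug below 6 mm deep, drops into the tub's mouth with 2.5 mm play all round, flange 4 mm thick rests on the rim, knob or bar 26 mm high (36 mm in all). Origin: centre of the plug's underside, z up; seated, it lies 64 mm above the tub's origin.
- tray: fixed chilling tray, 116 mm wide (its x axis): a flat dark well, 100 mm (x) by 360 mm (y) inside, floor 34 mm above the table, lip to 46 mm; at its +y end, past the well, a grey control panel 170 mm long, top at 46 mm. Origin under the centre of the well, at table height.
- fader (a joint): sliding control on the tray's panel; 0 at the end of the track nearest the well, grows to 0.12 m as the grip is pushed along the tray's +y axis, stays where it is left, takes about 2 N
- fader_top (a point): centre of the top of the control's black grip; the grip is 28 mm (tray x) by 20 mm (tray y) and stands 40 mm high below this point
- pointer: flat white triangular pointer on the panel beside the track, 20 mm long, its tip aimed at the track; its y axis is parallel to the track; origin on the centreline of the triangle. The grip's centre should be level with this centreline.
- can: bystander: paper-labelled tin, 74 mm across, 110 mm tall; origin at the centre of its underside
- jar: bystander: jar, 72 mm across, 100 mm tall; origin at the centre of its underside
- carton: bystander: cardboard carton, 90 x 140 x 70 mm tall; origin at the centre of its underside
Mind the look-alikes: they are no part of the job. Leave any orange or turquoise look-alike of the lid_long alone.

How it is judged:
By the outcome, as a careful person would: the job done as asked, in the order asked, and still so for the second after the job is handed in, with the robot touching nothing.
Of tub_round, tub_slim, tub_square, tub_long only 3 to 4 are there at a start; the rules pass over those that are not, and their reading is None.
At some moment in a run one of tub_round, tub_slim, tub_square, tub_long, lid_round, lid_slim, lid_square, lid_long may be knocked a few centimetres aside while the robot is not near it.
It also fails if it takes over 210 s, if anything falls off the work surface, if the arm or the gripper's body presses on something with over 40 N, if the wrist force passes 120 N, or if a joint passes its speed limit or range.

ROBOT

A 7-joint arm with a two-finger parallel gripper is mounted at the origin on the work surface. World frame = base frame: x ahead of the robot, y to its left, z up, the work surface at z = 0. Lengths are in m, angles in rad, forces in N, time in s.
With the tool pointing down it reaches from about 0.4 to 0.85 m from the base axis. Payload 4.5 kg.
Tool frame: the origin (TCP) lies at the very end of the fingers, on their centre line; the grasp point (between the pads) lies 19 mm behind it; z points along the fingers, y is the line along which they close (so a half turn about z gives the same grasp; the last joint's range is limited). The gripper opens to 88 mm and grips with 3 to 60 N. Pads are 18 mm wide; open, the fingers measure 123 mm over their backs; the gripper's body (75 mm by 187 mm) begins 45 mm behind the grasp point.
Start: joints at [1.258, 0.689, -0.195, 1.565, 0.157, 0.902, -0.215], TCP at [0.212, -0.588, 0.239] pointing down, gripper open.
Joint ranges: [-3.01, 3.01], [-0.46, 2.08], [-1.47, 1.51], [0.13, 2.56], [-1, 4.14], [0.04, 2.09], [-2.66, 2.66]. Speed limits (rad/s): [2.57, 2.57, 3.14, 3.14, 3.14, 3.14, 3.14].

INTERFACE

Orientations are given as a unit quaternion [x, y, z, w].
In Python, from plant import r gives the robot as it stands. The module is installed in compiled form; this text tells all that it offers.
- The arm moves only by the shell command python3 -m pendant 'ROWS' [FORCE]. ROWS is JSON, one flat list of numbers, 7 for each row, row after row: the opening, from 0 (shut) to 1 (fully open), then the shift along the tool's x, y, z scaled (see below), then the turn, a rotation vector about the tool's x, y, z scaled (see below). A call has 1 to 12 rows; each row is the pose to reach, as a shift and turn from the pose commanded when the call began, along the tool's axes at that moment; what a row does not reach only later rows make up. The controller multiplies each number of a shift by 0.15 m and each number of a turn by pi/2 rad. A row lasts 1/10 s, in which the tool goes at most 50 mm and 8.59 degrees, less where a joint would pass 70% of its speed; a pose out of reach is approached as far as the arm can. A call with a number of a shift or a turn outside -1 to 1 is refused whole. A call with a gripper value outside its range is refused whole. The fingers move at their own pace and stop on an object; FORCE is the grip in N (left out, the last holds). Time passes only in rows, so rows that repeat a pose let the fingers close. It gives the time, the measured TCP pose, the force, the opening and the grip force at its end, in the units of the state.
- r.get_state(): the state, without advancing time (a new reading comes with each control period).
- r.snapshot(name): name is "scene" or "top" or "wrist"; returns a dict with "img" (420x560x3 uint8, red, green, blue), "mtx" (3x3 intrinsics, pixels), "cam_to_world" (4x4, takes a point from camera to world coordinates). Camera axes: x right, y up, looking along -z (the intrinsics and any distortion apply to the point x, -y, -z); pixel columns grow to the right and rows downward; lengths in m; the calibration is good to about 2 mm. A picture is of the moment at which its call begins. There is no depth.
- r.finish_job(): hands the job in; it is judged then, once.
The state is a dict: "clock": time; "q": joint angles; "qd": joint speeds; "joint_torque": joint torques, N m; "tool_pos": TCP position; "eef_rot": TCP orientation; "contact_force": force on the tool from outside, world axes, zero at the start; "moment": the same for the moment, N m; "opening": opening from 0.0 (shut) to 1.0 (fully open); "finger_force": force on a finger pad.
Only numpy, scipy, OpenCV 4.12 (cv2) and the standard library are available. Lean on these libraries where they do the work, as an engineer would, in place of code of your own. Each camera call takes 0.05 s, during which the arm holds its last target. There are 200 camera calls.

## Working session

There is one attempt and no reset: what is moved stays moved. The work goes in short steps, Python scripts to look and compute and a shell command to move; the robot and the scene stay as the last step left them, time stands still between calls to the robot, and variables do not carry over. Pictures are saved under pics/ and viewed, at most 14 in all, crops included, and the job is handed in when it is done.

```bash
mkdir -p pics; python3 - <<'E'
from plant import r
import cv2,numpy as np
s=r.get_state();print({k:np.round(v,3).tolist() for k,v in s.items()})
for n in("scene","top","wrist"):
    d=r.snapshot(n);cv2.imwrite(f"pics/{n}0.png",d["img"][:,:,::-1]);np.savez(f"{n}0.npz",**d)
    print(n,np.round(d["mtx"],1).tolist(),np.round(d["cam_to_world"],3).tolist())
E
```

```text
{'clock': 0.0, 'q': [1.258, 0.69, -0.194, 1.566, 0.157, 0.903, -0.215], 'qd': [0.0, 0.0, -0.001, 0.001, 0.0, 0.0, -0.001], 'joint_torque': [0.0, -52.756, -1.266, -15.343, -0.053, 0.007, 0.0], 'tool_pos': [0.212, -0.587, 0.238], 'eef_rot': [0.985, 0.173, -0.0, -0.001], 'contact_force': [0.241, -0.405, 0.581], 'moment': [0.02, 0.013, 0.022], 'finger_force': 0.0, 'opening': 1.002}
scene [[403.7, 0.0, 283.0], [0.0, 403.7, 206.5], [0.0, 0.0, 1.0]] [[0.559, -0.696, 0.451, 1.113], [0.829, 0.459, -0.319, -0.375], [0.015, 0.552, 0.833, 1.063], [0.0, 0.0, 0.0, 1.0]]
top [[386.5, 0.0, 282.7], [0.0, 386.5, 210.9], [0.0, 0.0, 1.0]] [[-0.009, 0.996, -0.085, 0.457], [-1.0, -0.01, -0.012, -0.005], [-0.013, 0.085, 0.996, 1.448], [0.0, 0.0, 0.0, 1.0]]
wrist [[332.1, 0.0, 278.4], [0.0, 332.1, 208.3], [0.0, 0.0, 1.0]] [[0.339, 0.908, 0.244, 0.274], [-0.941, 0.328, 0.086, -0.564], [-0.002, -0.259, 0.966, 0.384], [0.0, 0.0, 0.0, 1.0]]
```

View pics/top0.png

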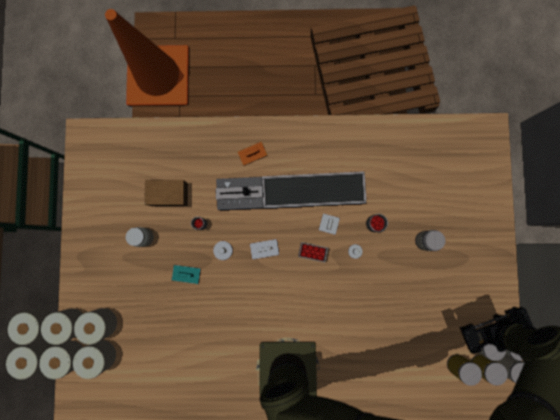

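View pics/scene0.png

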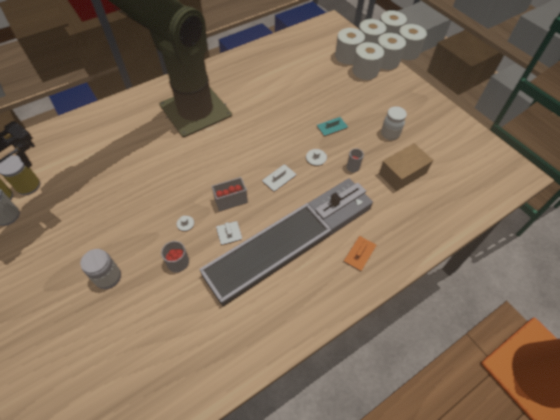

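```bash
cat > h.py <<'E'
import cv2,numpy as np
from plant import r
def snap(n,f=None):
    d=r.snapshot(n)
    if f: cv2.imwrite(f"pics/{f}.png",d["img"][:,:,::-1])
    return d
def ray(d,uv,z):
    uv=np.atleast_2d(np.array(uv,float));M=d["mtx"];T=d["cam_to_world"]
    c=np.c_[(uv[:,0]-M[0,2])/M[0,0],-(uv[:,1]-M[1,2])/M[1,1],-np.ones(len(uv))]
    w=c@T[:3,:3].T;o=T[:3,3]
    return o+w*((z-o[2])/w[:,2])[:,None]
def proj(d,p):
    T=d["cam_to_world"];M=d["mtx"];c=(np.atleast_2d(p)-T[:3,3])@T[:3,:3]
    return np.c_[M[0,0]*c[:,0]/-c[:,2]+M[0,2],-M[1,1]*c[:,1]/-c[:,2]+M[1,2]]
def blobs(m,lo=20,hi=1e9):
    n,l,st,ce=cv2.connectedComponentsWithStats(m.astype(np.uint8))
    return [(l==i,st[i],ce[i]) for i in range(1,n) if lo<=st[i,4]<=hi]
E
python3 - <<'E'
from h import *
d=np.load("top0.npz");I=d["img"]
c=I[135:300,115:455];cv2.imwrite("pics/crop1.png",cv2.resize(c,None,fx=2.35,fy=2.35,interpolation=cv2.INTER_CUBIC)[:,:,::-1])
hsv=cv2.cvtColor(I,cv2.COLOR_RGB2HSV);H,S,V=[hsv[...,i].astype(int) for i in range(3)]
roi=np.zeros(V.shape,bool);roi[125:290,110:460]=1
for nm,m,z in(("white",(V>140)&(S<50),.01),("red",((H<6)|(H>174))&(S>170)&(V>70),.05),("dark",(V<75)&(S<90),.034)):
  for b,st,ce in blobs(m&roi):
    rc=cv2.minAreaRect(np.argwhere(b)[:,::-1].astype(np.float32));P=ray(d,cv2.boxPoints(rc),z)
    e=[P[1]-P[0],P[2]-P[1]];l=max(e,key=np.linalg.norm)
    print(nm,st[4],ce.round(1),ray(d,ce,z)[0,:2].round(3),"size",np.round(sorted(np.linalg.norm(x) for x in e),3),"ang",np.degrees(np.arctan2(l[1],l[0])).round(1))
E
```

```text
white 149 [328.3 223.7] [ 0.531 -0.157] size [0.056 0.057] ang -104.7
white 190 [134.  236.4] [0.49  0.568] size [0.053 0.056] ang -178.7
white 308 [263.5 248.9] [0.439 0.085] size [0.052 0.092] ang -81.1
white 193 [221.8 250. ] [0.437 0.239] size [0.059 0.06 ] ang -90.5
white 70 [354.8 251.3] [ 0.428 -0.253] size [0.037 0.04 ] ang 178.5
red 141 [377.2 222.6] [ 0.531 -0.329] size [0.043 0.047] ang 178.2
red 47 [198.1 223.1] [0.535 0.319] size [0.022 0.029] ang -179.5
red 251 [312.9 251.9] [ 0.428 -0.095] size [0.041 0.081] ang -103.0
dark 2628 [313.7 189.2] [ 0.657 -0.103] size [0.099 0.364] ang -87.9
dark 139 [242.6 190.7] [0.654 0.159] size [0.048 0.131] ang -69.8
dark 172 [239.1 206.2] [0.597 0.172] size [0.041 0.214] ang -88.4
dark 21 [351.3 203.9] [ 0.601 -0.24 ] size [0.004 0.07 ] ang -90.6
dark 39 [383.7 222.8] [ 0.531 -0.356] size [0.024 0.059] ang -178.3
dark 56 [369.3 224.2] [ 0.526 -0.304] size [0.029 0.057] ang -166.7
dark 29 [193.6 222.6] [0.538 0.34 ] size [0.022 0.04 ] ang -179.4
dark 47 [203.6 224.6] [0.53  0.303] size [0.022 0.041] ang -23.7
dark 179 [146.7 236.9] [0.487 0.511] size [0.05  0.067] ang -2.1
dark 179 [421.8 240.5] [ 0.465 -0.492] size [0.049 0.071] ang -176.0
dark 26 [325.6 254.4] [ 0.418 -0.142] size [0.011 0.042] ang -11.4
```

View pics/crop1.png

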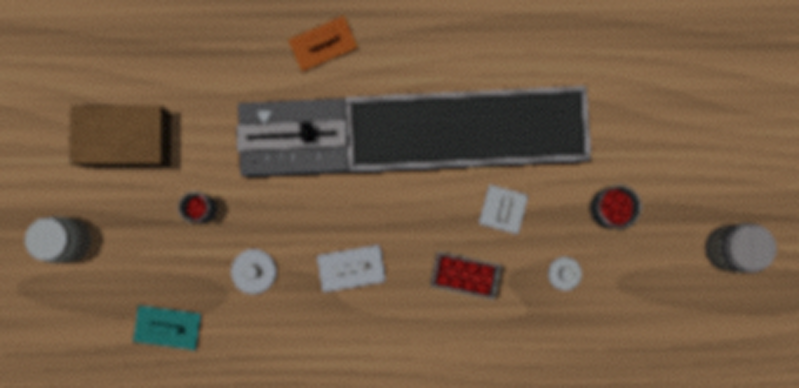

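Candidates (top view): lid_long white (264,249) – not the orange (252,153) or the turquoise (186,274); square lid (328,224) has no tub (square tub absent); round lid (222,250), slim lid (355,251); tubs: round (377,223), slim (198,223), long (313,252). Fader at about (246,190), with the pointer at about (228,184). I'll go over the round tub first.

```bash
python3 -m pendant '[1,0.5,-0.2,0,0,0,-0.1, 1,1,-0.35,0,0,0,-0.2, 1,1,-0.35,0,0,0,-0.3, 1,1,-0.35,0,0,0,-0.4, 1,1,-0.35,0,0,0,-0.5, 1,1,-0.35,0,0,0,-0.6, 1,1,-0.35,0,0,0,-0.7, 1,1,-0.35,0,0,0,-0.78, 1,1,-0.35,0,0,0,-0.78, 1,1,-0.35,0,0,0,-0.78]' 20
cat >> h.py <<'E'
from scipy.spatial.transform import Rotation as R
def goto(p,yaw=None):
    """print shift numbers (tool axes /0.15) and turn number about tool z to reach world p, yaw deg"""
    s=r.get_state();q=R.from_quat(s["eef_rot"]);x=q.apply([1,0,0]);y0=np.degrees(np.arctan2(x[1],x[0]))
    sh=q.inv().apply(np.array(p)-s["tool_pos"])/.15
    tilt=np.degrees(np.arccos(-q.apply([0,0,1])[2]))
    t=0 if yaw is None else -(((yaw-y0+90)%180)-90)/90
    print("pos",np.round(s["tool_pos"],4),"yaw %.2f tilt %.2f"%(y0,tilt),"open %.3f F %.1f"%(s["opening"],s["finger_force"]),"cf",np.round(s["contact_force"],1),"t %.1f"%s["clock"],"-> shift",sh.round(3),"turn %.3f"%t)
E
python3 -c "
from h import *
goto([.531,-.329,.24],90)"
```

```text
clock: 1.15
tool_pos: [0.3354, -0.4874, 0.2384]
eef_rot: [0.708, 0.707, 0.0, -0.0]
contact_force: [0.0, -0.4, -0.1]
opening: 1.0
finger_force: 0.0
pos [ 0.3354 -0.4874  0.2384] yaw 89.91 tilt 0.03 open 1.000 F 0.0 cf [ 0.  -0.4 -0.1] t 1.1 -> shift [ 1.058  1.302 -0.01 ] turn -0.001
```

```bash
python3 -m pendant '[1,0.5,0.65,0,0,0,0, 1,1,1,0,0,0,0, 1,1,1,0,0,0,0, 1,1,1,0,0,0,0, 1,1,1,0,0,0,0, 1,1,1,0,0,0,0]' 20 >/dev/null
python3 -m pendant '[1,0.05,0.3,0,0,0,0, 1,0.05,0.3,0,0,0,0, 1,0.05,0.3,0,0,0,0, 1,0.05,0.3,0,0,0,0]'
python3 - <<'E'
from h import *
d=snap("wrist","w1");np.savez("w1.npz",**d);goto([.531,-.329,.24],90)
for n,p in dict(round=[.531,-.329,.07],sq=[.531,-.157,.01],slimlid=[.428,-.253,.01]).items(): print(n,proj(d,p).round(0))
E
```

```text
clock: 2.15
tool_pos: [0.5284, -0.3319, 0.2384]
eef_rot: [0.708, 0.706, -0.001, -0.0]
contact_force: [0.4, 0.3, 0.5]
opening: 0.997
finger_force: 0.0
pos [ 0.5285 -0.3317  0.2385] yaw 89.87 tilt 0.13 open 1.002 F 0.0 cf [-0.7 -0.6  0.5] t 2.2 -> shift [ 0.018  0.017 -0.01 ] turn -0.001
round [[282. 188.]]
sq [[282.   8.]]
slimlid [[186. 108.]]
```

View pics/w1.png

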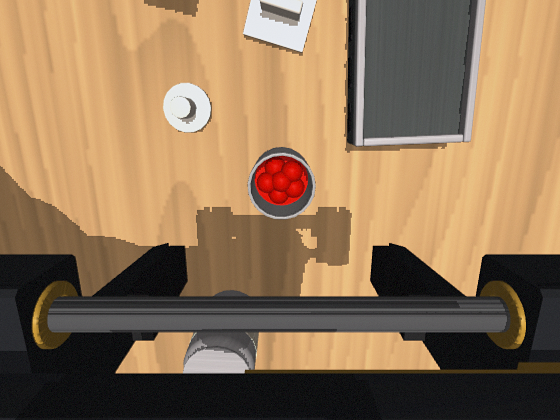

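Wrist view: the round tub's rim circle is centred at about (281,185), the slim lid's at (187,108), and the tray's near end runs at row 140 (columns 350–472). The white square lid is at (280,20).

```bash
python3 - <<'E'
from h import *
d=dict(np.load("w1.npz"))
I=d["img"].astype(int)
# rim: edge of non-wood grey; wood has R>>B
R_,G,B=I[...,0],I[...,1],I[...,2]
grey=((abs(R_-B)<25))|((R_>G+60)&(R_>B+60)&(G<60))
m=np.zeros(grey.shape,bool);m[140:225,235:330]=grey[140:225,235:330]
b=max(blobs(m),key=lambda t:t[1][4]);print(b[1],b[2])
print("rim ctr",ray(d,[[281.3,185]],.07).round(4),"edges",ray(d,[[248,185],[314.5,185]],.07).round(4).tolist())
print("tray lip corners out",ray(d,[[348,144],[472,141]],.046).round(4).tolist())
goto(ray(d,[[281.3,185]],.07)[0]*[1,1,0]+[0,0,.032],90)
E
```

```text
[ 248  147   67   72 3680] [281.04076087 183.60625   ]
rim ctr [[ 0.5303 -0.3261  0.07  ]] edges [[0.4983, -0.326, 0.07], [0.5622, -0.3261, 0.07]]
tray lip corners out [[0.5973, -0.2891, 0.046], [0.721, -0.2865, 0.046]]
pos [ 0.5285 -0.3317  0.2385] yaw 89.87 tilt 0.13 open 1.002 F 0.0 cf [-0.7 -0.6  0.5] t 2.2 -> shift [0.039 0.015 1.376] turn -0.001
```

```bash
python3 -m pendant '[1,0.04,0.015,0.3,0,0,0, 1,0.04,0.015,0.6,0,0,0, 1,0.04,0.015,0.8,0,0,0, 1,0.04,0.015,1,0,0,0, 1,0.04,0.015,1,0,0,0, 1,0.04,0.015,1,0,0,0]' 25 >/dev/null
python3 -m pendant '[1,0,0,0.15,0,0,0, 1,0,0,0.3,0,0,0, 1,0,0,0.37,0,0,0, 1,0,0,0.37,0,0,0, 0,0,0,0.37,0,0,0, 0,0,0,0.37,0,0,0, 0,0,0,0.37,0,0,0, 0,0,0,0.37,0,0,0, 0,0,0,0.37,0,0,0, 0,0,0,0.37,0,0,0]' 25
python3 -m pendant '[0,0,0,-0.1,0,0,0, 0,0,0,-0.3,0,0,0, 0,0,0,-0.5,0,0,0, 0,0,0,-0.7,0,0,0, 0,0,0,-0.7,0,0,0, 0,0,0,-0.7,0,0,0]'
python3 - <<'E'
from h import *
d=snap("wrist","w2");np.savez("w2.npz",**d);d=snap("top","t2");np.savez("t2.npz",**d);goto([.657,-.22,.14],92)
E
```

```text
clock: 3.8
tool_pos: [0.5318, -0.3241, 0.0342]
eef_rot: [0.707, 0.707, -0.001, -0.0]
contact_force: [-3.2, 0.7, 5.5]
opening: 0.737
finger_force: 24.8
clock: 4.4
tool_pos: [0.5329, -0.3238, 0.1389]
eef_rot: [0.707, 0.708, 0.0, 0.001]
contact_force: [-0.8, -0.7, -3.3]
opening: 0.736
finger_force: 24.7
pos [ 0.5316 -0.3234  0.137 ] yaw 90.08 tilt 0.14 open 0.735 F 24.7 cf [ 0.2 -0.4 -2.4] t 4.5 -> shift [ 0.688  0.837 -0.021] turn -0.021
```

View pics/w2.png

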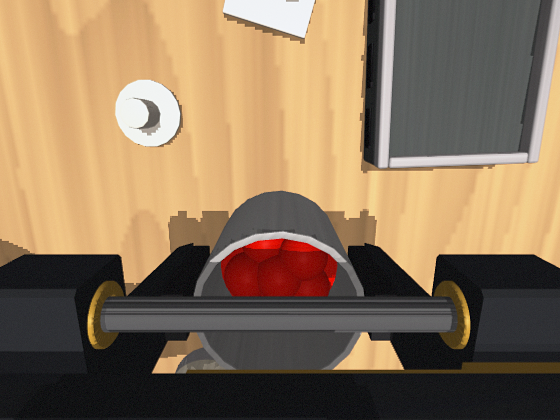

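The tub is held upright. The tray's lip end is visible: outer corners at (377,167) and (539,161).

```bash
python3 - <<'E'
from h import *
d=dict(np.load("w2.npz"));p=ray(d,[[377,167],[539,161],[370,0],[558,0],[385,157],[529,152]],.046);print(p.round(4).tolist(), np.linalg.norm(p[1]-p[0]),np.linalg.norm(p[5]-p[4]))
w=ray(d,[[147,112]],.01);print("slimlid",w.round(4))
# top: tray well by dark
t=dict(np.load("top0.npz"));I=t["img"]
g=I.max(2)
E
```

```text
[[0.6036, -0.2901, 0.046], [0.7196, -0.2857, 0.046], [0.5909, -0.1834, 0.046], [0.7109, -0.1833, 0.046], [0.6088, -0.2829, 0.046], [0.7112, -0.2793, 0.046]] 0.11605870178100876 0.10243442346730593
slimlid [[ 0.4281 -0.2514  0.01  ]]
```

```bash
python3 -m pendant '[0,0.15,0.17,0,0,0,0, 0,0.35,0.4,0,0,0,0, 0,0.55,0.65,0,0,0,-0.02, 0,0.7,0.8,0,0,0,-0.02, 0,0.747,0.854,0,0,0,-0.02, 0,0.747,0.854,0,0,0,-0.02, 0,0.747,0.854,0,0,0,-0.02, 0,0.747,0.854,0,0,0,-0.02]' 25
python3 -c "
from h import *
goto([.6597,-.2114,.069],92)"
```

```text
clock: 5.3
tool_pos: [0.6588, -0.2143, 0.1375]
eef_rot: [0.697, 0.718, -0.002, -0.0]
contact_force: [0.2, 0.3, -2.6]
opening: 0.739
finger_force: 24.7
pos [ 0.6588 -0.2143  0.1375] yaw 91.70 tilt 0.19 open 0.739 F 24.7 cf [ 0.2  0.3 -2.6] t 5.3 -> shift [0.02  0.008 0.456] turn -0.003
```

```bash
python3 -m pendant '[0,0.02,0,0.1,0,0,0, 0,0.02,0,0.2,0,0,0, 0,0.02,0,0.3,0,0,0, 0,0.02,0,0.38,0,0,0, 0,0.02,0,0.42,0,0,0, 0,0.02,0,0.45,0,0,0, 0,0.02,0,0.45,0,0,0, 1,0.02,0,0.45,0,0,0, 1,0.02,0,0.45,0,0,0, 1,0.02,0,0.45,0,0,0, 1,0.02,0,0.45,0,0,0, 1,0.02,0,0.45,0,0,0]' 25
python3 -m pendant '[1,0,0,-0.1,0,0,0, 1,0,0,-0.3,0,0,0, 1,0,0,-0.6,0,0,0, 1,0,0,-0.9,0,0,0, 1,0,0,-1,0,0,0, 1,0,0,-1,0,0,0]'
python3 -m pendant '[1,0.2,-0.4,0,0,0,0.05, 1,0.4,-0.8,0,0,0,0.1, 1,0.5,-1,0,0,0,0.15, 1,0.5,-1,0,0,0,0.15, 1,0.5,-1,0,0,0,0.15]' >/dev/null
python3 -c "
from h import *
d=snap('wrist','w3');np.savez('w3.npz',**d)
goto([.428,-.095,.24],77)"
```

```text
clock: 6.5
tool_pos: [0.6608, -0.2086, 0.0711]
eef_rot: [0.695, 0.719, 0.0, 0.0]
contact_force: [0.1, -0.2, 0.4]
opening: 1.004
finger_force: 0.0
clock: 7.1
tool_pos: [0.6625, -0.2086, 0.2248]
eef_rot: [0.696, 0.718, 0.002, 0.003]
contact_force: [0.5, 0.7, -0.6]
opening: 0.998
finger_force: 0.0
pos [ 0.5068 -0.1383  0.2199] yaw 78.43 tilt 0.15 open 0.999 F 0.0 cf [1.3 0.  0.1] t 7.7 -> shift [ 0.177 -0.573 -0.133] turn 0.016
```

View pics/w3.png

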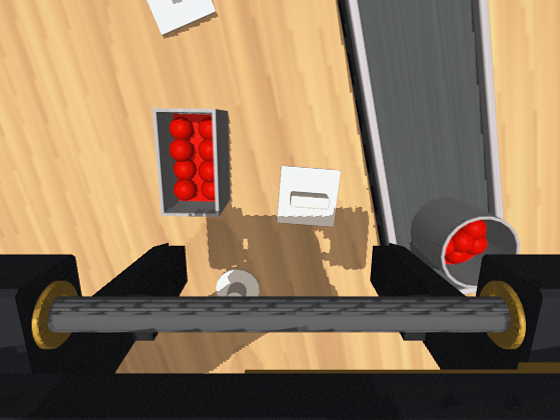

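The round tub stands upright in the tray. The long tub's rim corners are (153,110), (216,110), (219,215) and (161,215), and the square lid's bar is at (310,200).

```bash
python3 - <<'E'
from h import *
d=dict(np.load("w3.npz"));p=ray(d,[[153,110],[216,110],[219,215],[161,215]],.07);print(p.round(4).tolist())
c=p.mean(0);v=(p[0]+p[1]-p[2]-p[3])/2;print(c,np.linalg.norm(v),np.linalg.norm(p[1]-p[0]),np.linalg.norm(p[2]-p[3]),np.degrees(np.arctan2(v[1],v[0])))
goto([c[0],c[1],.034],np.degrees(np.arctan2(v[1],v[0])))
E
```

```text
[[0.4123, -0.0426, 0.07], [0.4651, -0.0534, 0.07], [0.4447, -0.1446, 0.07], [0.3919, -0.1339, 0.07]]
[ 0.42850857 -0.09364162  0.07      ] 0.09349019904860152 0.05397144460006261 0.053931373208987894 77.39691187718076
pos [ 0.5068 -0.1383  0.2199] yaw 78.43 tilt 0.15 open 0.999 F 0.0 cf [1.3 0.  0.1] t 7.7 -> shift [ 0.188 -0.568  1.24 ] turn 0.011
```

```bash
python3 -m pendant '[1,0.1,-0.3,0,0,0,0.01, 1,0.19,-0.57,0.1,0,0,0.01, 1,0.19,-0.57,0.4,0,0,0.01, 1,0.19,-0.57,0.7,0,0,0.01, 1,0.19,-0.57,0.9,0,0,0.01, 1,0.19,-0.57,0.9,0,0,0.01, 1,0.19,-0.57,0.9,0,0,0.01]' 25 >/dev/null
python3 -m pendant '[1,0,0,0.15,0,0,0, 1,0,0,0.3,0,0,0, 1,0,0,0.34,0,0,0, 1,0,0,0.34,0,0,0, 0,0,0,0.34,0,0,0, 0,0,0,0.34,0,0,0, 0,0,0,0.34,0,0,0, 0,0,0,0.34,0,0,0, 0,0,0,0.34,0,0,0, 0,0,0,0.34,0,0,0]' 25
python3 -c "
from h import *
goto([.428,-.0936,.034],77.4)"
python3 -m pendant '[0,0,0,-0.1,0,0,0, 0,0,0,-0.3,0,0,0, 0,0,0,-0.5,0,0,0, 0,0,0,-0.7,0,0,0, 0,0,0,-0.7,0,0,0, 0,0,0,-0.7,0,0,0]'
python3 - <<'E'
from h import *
v=.08;goto([.6555-.038*v,-.1015+v,.14],92.2)
E
```

```text
clock: 9.35
tool_pos: [0.4298, -0.0934, 0.0352]
eef_rot: [0.78, 0.626, -0.0, 0.0]
contact_force: [-1.4, -0.3, 7.6]
opening: 0.608
finger_force: 25.0
pos [ 0.4298 -0.0934  0.0352] yaw 77.46 tilt 0.02 open 0.608 F 25.0 cf [-1.4 -0.3  7.6] t 9.3 -> shift [-0.004 -0.011  0.008] turn 0.001
clock: 9.95
tool_pos: [0.4303, -0.0938, 0.1397]
eef_rot: [0.78, 0.625, 0.0, 0.0]
contact_force: [-0.8, -0.4, -3.2]
opening: 0.612
finger_force: 25.0
pos [ 0.4303 -0.0938  0.1397] yaw 77.41 tilt 0.05 open 0.612 F 25.0 cf [-0.8 -0.4 -3.2] t 9.9 -> shift [ 7.93e-01  1.34e+00 -1.00e-03] turn -0.164
```

```bash
python3 -m pendant '[0,0.1,0.2,0,0,0,-0.03, 0,0.25,0.4,0,0,0,-0.06, 0,0.35,0.6,0,0,0,-0.1, 0,0.45,0.75,0,0,0,-0.15, 0,0.5,0.85,0,0,0,-0.164, 0,0.5,0.85,0,0,0,-0.164, 0,0.5,0.85,0,0,0,-0.164]' 25 >/dev/null
python3 - <<'E'
from h import *
v=.08;goto([.6555-.038*v,-.1015+v,.14],92.2)
E
```

```text
pos [ 0.5693 -0.048   0.1378] yaw 92.23 tilt 0.24 open 0.606 F 25.0 cf [-1.2 -0.9 -3. ] t 10.7 -> shift [ 0.155  0.561 -0.017] turn 0.000
```

```bash
python3 -m pendant '[0,0.05,0.15,0,0,0,0, 0,0.1,0.3,0,0,0,0, 0,0.155,0.45,0,0,0,0, 0,0.155,0.561,0,0,0,0, 0,0.155,0.561,0,0,0,0, 0,0.155,0.561,0,0,0,0, 0,0.155,0.561,0,0,0,0]' 25 >/dev/null
python3 - <<'E'
from h import *
v=.08;goto([.6555-.038*v,-.1015+v,.0705],92.2)
d=snap('wrist','w4');np.savez('w4.npz',**d)
E
python3 -m pendant '[0,0,0,0.1,0,0,0, 0,0,0,0.2,0,0,0, 0,0,0,0.3,0,0,0, 0,0,0,0.38,0,0,0, 0,0,0,0.42,0,0,0, 0,0,0,0.45,0,0,0, 0,0,0,0.45,0,0,0, 1,0,0,0.45,0,0,0, 1,0,0,0.45,0,0,0, 1,0,0,0.45,0,0,0, 1,0,0,0.45,0,0,0, 1,0,0,0.45,0,0,0]'
python3 -m pendant '[1,0,0,-0.1,0,0,0, 1,0,0,-0.3,0,0,0, 1,0,0,-0.6,0,0,0, 1,0,0,-0.9,0,0,0, 1,0,0,-1,0,0,0, 1,0,0,-1,0,0,0]'
python3 -c "
from h import *
goto([.535,.319,.24],90)"
```

```text
pos [ 0.6523 -0.0221  0.1391] yaw 92.24 tilt 0.17 open 0.613 F 25.0 cf [ 0.4  0.2 -1.6] t 11.3 -> shift [0.005 0.002 0.457] turn 0.000
clock: 12.6
tool_pos: [0.6544, -0.0212, 0.0725]
eef_rot: [0.693, 0.721, 0.0, 0.0]
contact_force: [-0.3, 0.5, 0.5]
opening: 1.0
finger_force: 0.0
clock: 13.2
tool_pos: [0.6557, -0.0206, 0.2259]
eef_rot: [0.693, 0.721, 0.002, 0.002]
contact_force: [-0.6, 0.4, -0.5]
opening: 1.001
finger_force: 0.0
pos [ 0.6557 -0.0206  0.2259] yaw 92.22 tilt 0.36 open 1.001 F 0.0 cf [-0.6  0.4 -0.5] t 13.2 -> shift [ 2.293 -0.716 -0.097] turn 0.025
```

```bash
python3 -m pendant '[1,0.3,-0.1,-0.05,0,0,0, 1,0.6,-0.2,-0.1,0,0,0, 1,0.9,-0.3,-0.1,0,0,0, 1,1,-0.36,-0.1,0,0,0, 1,1,-0.36,-0.1,0,0,0, 1,1,-0.36,-0.1,0,0,0]' 25 >/dev/null
python3 -m pendant '[1,0.3,-0.1,0,0,0,0.025, 1,0.6,-0.2,0,0,0,0.025, 1,0.9,-0.3,0,0,0,0.025, 1,1,-0.36,0,0,0,0.025, 1,1,-0.36,0,0,0,0.025, 1,1,-0.36,0,0,0,0.025]' 25 >/dev/null
python3 - <<'E'
from h import *
goto([.535,.319,.24],90)
d=snap('wrist','w5');np.savez('w5.npz',**d)
E
```

```text
pos [0.5361 0.2713 0.2363] yaw 89.79 tilt 0.18 open 1.003 F 0.0 cf [ 0.1 -0.9 -0.6] t 14.4 -> shift [ 0.318 -0.009 -0.026] turn -0.002
```

View pics/w5.png

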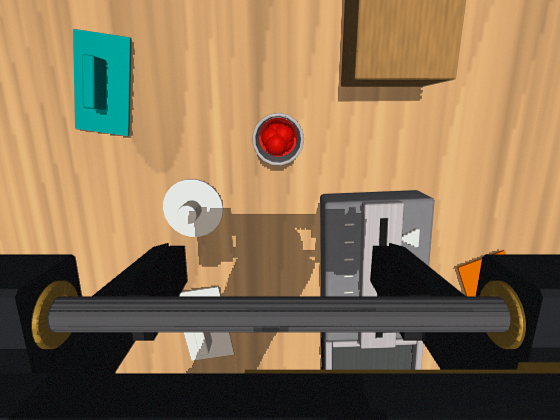

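Slim tub rim centre is (277,138), the round lid's is (193,208), and the pointer triangle is at about (411,238) with its tip toward the track.

```bash
python3 - <<'E'
from h import *
d=dict(np.load("w5.npz"));p=ray(d,[[252.3,138],[303,138],[277.5,112],[277.5,164]],.07);print(p.round(4).tolist())
c=ray(d,[[277.5,138]],.07)[0]
I=d["img"].astype(int);m=np.zeros(I.shape[:2],bool);m[220:258,398:428]=I[220:258,398:428].min(2)>190
for b in blobs(m): print(b[1],b[2],ray(d,b[2],.046).round(4), ray(d,[b[1][:2],b[1][:2]+b[1][2:4]],.046).round(4).tolist())
goto([c[0],c[1],.034],90)
E
```

```text
[[0.5118, 0.3213, 0.07], [0.5585, 0.3211, 0.07], [0.5352, 0.3442, 0.07], [0.5349, 0.2973, 0.07]]
[398 220   4  25  45] [399.51111111 233.11111111] [[0.665  0.2196 0.046 ]] [[0.6621, 0.2343, 0.046], [0.669, 0.206, 0.046]]
[402 230  18  17 190] [411.96842105 238.        ] [[0.6789 0.214  0.046 ]] [[0.6674, 0.2231, 0.046], [0.6887, 0.2036, 0.046]]
pos [0.5365 0.2708 0.2363] yaw 89.71 tilt 0.18 open 0.999 F 0.0 cf [-0.2  0.4 -0.9] t 14.4 -> shift [ 0.341 -0.012  1.348] turn -0.003
```

```bash
python3 -m pendant '[1,0.2,-0.01,0,0,0,0, 1,0.335,-0.01,0.1,0,0,0, 1,0.335,-0.01,0.4,0,0,0, 1,0.335,-0.01,0.7,0,0,0, 1,0.335,-0.01,1,0,0,0, 1,0.335,-0.01,1,0,0,0, 1,0.335,-0.01,1,0,0,0]' 25 >/dev/null
python3 -m pendant '[1,0,0,0.15,0,0,0, 1,0,0,0.3,0,0,0, 1,0,0,0.34,0,0,0, 1,0,0,0.34,0,0,0, 0,0,0,0.34,0,0,0, 0,0,0,0.34,0,0,0, 0,0,0,0.34,0,0,0, 0,0,0,0.34,0,0,0, 0,0,0,0.34,0,0,0, 0,0,0,0.34,0,0,0, 0,0,0,0.34,0,0,0]' 25
python3 -m pendant '[0,0,0,-0.1,0,0,0, 0,0,0,-0.3,0,0,0, 0,0,0,-0.5,0,0,0, 0,0,0,-0.8,0,0,0, 0,0,0,-1,0,0,0, 0,0,0,-1,0,0,0, 0,0,0,-1,0,0,0]'
python3 - <<'E'
from h import *
v=-.02;goto([.6555-.038*v,-.1015+v,.18],92.2)
E
```

```text
clock: 16.25
tool_pos: [0.534, 0.3249, 0.0366]
eef_rot: [0.707, 0.707, 0.001, 0.0]
contact_force: [1.7, 1.0, 2.1]
opening: 0.526
finger_force: 25.0
clock: 16.95
tool_pos: [0.5324, 0.3241, 0.1864]
eef_rot: [0.707, 0.707, -0.0, 0.0]
contact_force: [0.2, -0.4, -3.1]
opening: 0.526
finger_force: 25.0
pos [0.5324 0.3241 0.1864] yaw 90.00 tilt 0.05 open 0.526 F 25.0 cf [ 0.2 -0.4 -3.1] t 16.9 -> shift [-2.97   0.825  0.045] turn -0.024
```

```bash
python3 -m pendant '[0,-0.2,0.05,0,0,0,0, 0,-0.5,0.1,0,0,0,0, 0,-0.8,0.2,0,0,0,0, 0,-1,0.27,0,0,0,0, 0,-1,0.27,0,0,0,0, 0,-1,0.27,0,0,0,0]' 25 >/dev/null
python3 -m pendant '[0,-0.3,0.05,0,0,0,0, 0,-0.6,0.1,0,0,0,0, 0,-0.9,0.2,0,0,0,0, 0,-1,0.27,0,0,0,0, 0,-1,0.27,0,0,0,0, 0,-1,0.27,0,0,0,0]' 25 >/dev/null
python3 - <<'E'
from h import *
v=-.02;goto([.6555-.038*v,-.1015+v,.18],92.2)
E
```

```text
pos [0.613  0.027  0.1855] yaw 90.13 tilt 0.16 open 0.530 F 25.0 cf [-0.1  0.7 -3. ] t 18.1 -> shift [-0.991  0.287  0.034] turn -0.023
```

```bash
python3 -m pendant '[0,-0.3,0.05,0,0,0,0, 0,-0.6,0.1,0,0,0,-0.02, 0,-0.9,0.2,0,0,0,-0.023, 0,-0.99,0.287,0,0,0,-0.023, 0,-0.99,0.287,0,0,0,-0.023, 0,-0.99,0.287,0,0,0,-0.023, 0,-0.99,0.287,0,0,0,-0.023]' 25 >/dev/null
python3 - <<'E'
from h import *
v=-.02;goto([.6555-.038*v,-.1015+v,.072],92.2)
d=snap('wrist');np.savez('w6.npz',**d)
E
python3 -m pendant '[0,0,0,0.2,0,0,0, 0,0,0,0.4,0,0,0, 0,0,0,0.55,0,0,0, 0,0,0,0.65,0,0,0, 0,0,0,0.7,0,0,0, 0,0,0,0.75,0,0,0, 0,0,0,0.75,0,0,0, 1,0,0,0.75,0,0,0, 1,0,0,0.75,0,0,0, 1,0,0,0.75,0,0,0, 1,0,0,0.75,0,0,0, 1,0,0,0.75,0,0,0]'
python3 -m pendant '[1,0,0,-0.1,0,0,0, 1,0,0,-0.3,0,0,0, 1,0,0,-0.6,0,0,0, 1,0,0,-0.9,0,0,0, 1,0,0,-1,0,0,0, 1,0,0,-1,0,0,0]'
python3 -m pendant '[1,-0.2,-0.4,0,0,0,0, 1,-0.4,-0.7,0,0,0,0, 1,-0.4,-1,0,0,0,0, 1,-0.4,-1,0,0,0,0, 1,-0.4,-1,0,0,0,0]' >/dev/null
python3 -c "
from h import *
d=snap('wrist','w7');np.savez('w7.npz',**d)
goto([.428,-.251,.24],90)"
```

```text
pos [ 0.6564 -0.1199  0.1863] yaw 92.36 tilt 0.13 open 0.526 F 25.0 cf [ 0.6  0.4 -2.5] t 18.9 -> shift [-0.013 -0.001  0.762] turn 0.002
clock: 20.1
tool_pos: [0.6572, -0.124, 0.0741]
eef_rot: [0.694, 0.72, 0.0, 0.0]
contact_force: [0.2, -0.4, -0.1]
opening: 0.958
finger_force: 0.0
clock: 20.7
tool_pos: [0.6586, -0.1235, 0.2275]
eef_rot: [0.694, 0.72, 0.002, 0.002]
contact_force: [0.3, 0.4, 0.2]
opening: 0.999
finger_force: 0.0
pos [ 0.5081 -0.1898  0.2227] yaw 92.00 tilt 0.12 open 1.001 F 0.0 cf [ 0.2  0.  -0.6] t 21.2 -> shift [-0.389 -0.548 -0.114] turn 0.022
```

View pics/w7.png

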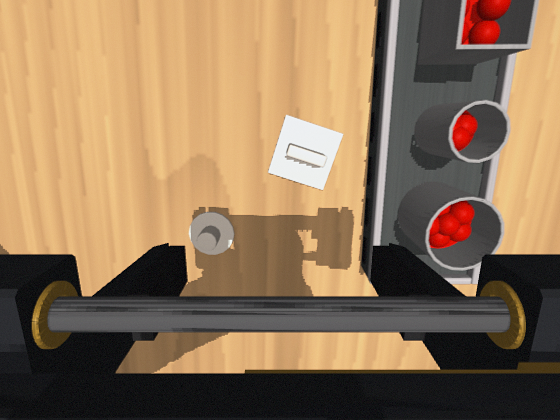

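All three tubs stand upright in the well: the slim rim is at (478,131) and the round rim at (464,233). The slim lid's flange centre is at (213,234).

```bash
python3 - <<'E'
from h import *
d=dict(np.load("w7.npz"));I=d["img"].astype(int)
for n,(u,v),z in(("slim",(478.5,131),.104),("round",(464.5,233),.104)): print(n,ray(d,[u,v],z).round(4))
print("lid edges",ray(d,[[190,234],[235,234],[212,212]],.01).round(4).tolist())
c=ray(d,[[212.5,233.5]],.01)[0];print(c)
goto([c[0],c[1],.013],90)
E
```

```text
slim [[ 0.6568 -0.1276  0.104 ]]
round [[ 0.6608 -0.2108  0.104 ]]
lid edges [[0.4048, -0.2539, 0.01], [0.4562, -0.2521, 0.01], [0.4304, -0.2269, 0.01]]
[ 0.43051775 -0.25236826  0.01      ]
pos [ 0.5081 -0.1898  0.2227] yaw 92.00 tilt 0.12 open 1.001 F 0.0 cf [ 0.2  0.  -0.6] t 21.2 -> shift [-0.399 -0.528  1.399] turn 0.022
```

```bash
python3 -m pendant '[0.6,-0.2,-0.3,0,0,0,0.02, 0.6,-0.4,-0.54,0.1,0,0,0.022, 0.6,-0.4,-0.54,0.3,0,0,0.022, 0.6,-0.4,-0.54,0.5,0,0,0.022, 0.6,-0.4,-0.54,0.5,0,0,0.022, 0.6,-0.4,-0.54,0.5,0,0,0.022]' 25 >/dev/null
python3 - <<'E'
from h import *
d=snap('wrist','w8');np.savez('w8.npz',**d);I=d["img"].astype(int)
goto([.4293,-.2524,.013],90)
print(proj(d,[.4293,-.2524,.01]))
m=(I.max(2)-I.min(2)<30)&(I.min(2)>110);m[290:]=0
for b in blobs(m,300):
  (cx,cy),rad=cv2.minEnclosingCircle(np.argwhere(b[0])[:,::-1].astype(np.float32));print(b[1],cx,cy,rad,ray(d,[cx,cy],.01).round(4),ray(d,b[2],.01).round(4))
E
```

```text
pos [ 0.4324 -0.2512  0.1494] yaw 90.17 tilt 0.12 open 0.600 F 0.0 cf [1.2 0.7 0.1] t 21.9 -> shift [-0.008 -0.023  0.909] turn 0.002
[[275.74630315 199.8229643 ]]
[ 493    0   67  257 3132] 527.8914794921875 128.66209411621094 129.14083862304688 [[ 0.6396 -0.1909  0.01  ]] [[ 0.6337 -0.2018  0.01  ]]
[ 351   34  102  102 6167] 401.3866271972656 86.79554748535156 57.743526458740234 [[ 0.5309 -0.1582  0.01  ]] [[ 0.5299 -0.157   0.01  ]]
[ 246  171   58   57 2459] 274.72991943359375 199.2974395751953 28.944822311401367 [[ 0.4284 -0.2519  0.01  ]] [[ 0.4284 -0.252   0.01  ]]
```

```bash
python3 -m pendant '[0.6,-0.005,-0.025,0.2,0,0,0, 0.6,-0.005,-0.025,0.45,0,0,0, 0.6,-0.005,-0.025,0.7,0,0,0, 0.6,-0.005,-0.025,0.85,0,0,0, 0.6,-0.005,-0.025,0.9,0,0,0, 0.6,-0.005,-0.025,0.9,0,0,0, 0,-0.005,-0.025,0.9,0,0,0, 0,-0.005,-0.025,0.9,0,0,0, 0,-0.005,-0.025,0.9,0,0,0, 0,-0.005,-0.025,0.9,0,0,0, 0,-0.005,-0.025,0.9,0,0,0]' 25
python3 -c "
from h import *
goto([.4284,-.252,.16],92)"
python3 -m pendant '[0,0,0,-0.1,0,0,0, 0,0,0,-0.3,0,0,0, 0,0,0,-0.5,0,0,0, 0,0,0,-0.8,0,0,0, 0,0,0,-1,0,0,0, 0,0,0,-1,0,0,0, 0,0,0,-1,0,0,0]'
python3 -c "
from h import *
d=snap('wrist','w9');np.savez('w9.npz',**d)
goto([.6568,-.1276,.16],92)"
```

```text
clock: 23.0
tool_pos: [0.4272, -0.2532, 0.0144]
eef_rot: [0.707, 0.708, 0.0, 0.001]
contact_force: [-0.1, -0.1, 6.0]
opening: 0.241
finger_force: 25.0
pos [ 0.4272 -0.2532  0.0144] yaw 90.06 tilt 0.09 open 0.241 F 25.0 cf [-0.1 -0.1  6. ] t 23.0 -> shift [ 0.007  0.009 -0.971] turn -0.022
clock: 23.7
tool_pos: [0.4263, -0.2533, 0.1639]
eef_rot: [0.707, 0.707, -0.0, 0.0]
contact_force: [-0.2, 1.4, -0.4]
opening: 0.237
finger_force: 25.0
pos [ 0.4257 -0.2531  0.163 ] yaw 90.05 tilt 0.09 open 0.244 F 25.0 cf [-0.2 -0.2 -0.9] t 23.8 -> shift [0.835 1.541 0.018] turn -0.022
```

View pics/w9.png

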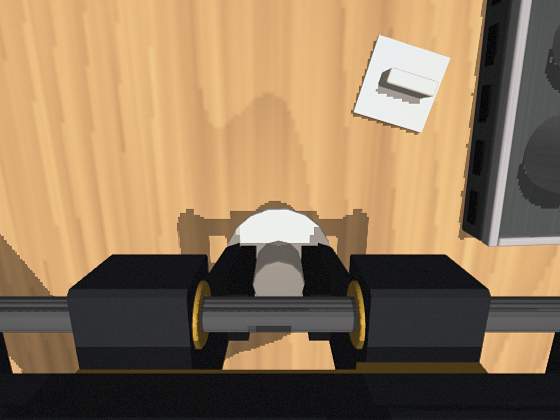

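Slim lid is held by its knob, level. Next I hover short of the slim tub to measure its rim.

```bash
python3 -m pendant '[0,0.1,0.2,0,0,0,0, 0,0.2,0.5,0,0,0,0, 0,0.22,0.8,0,0,0,0, 0,0.22,1,0,0,0,0, 0,0.22,1,0,0,0,0, 0,0.22,1,0,0,0,0]' 25 >/dev/null
python3 -m pendant '[0,0.1,0.2,0,0,0,0, 0,0.2,0.4,0,0,0,0, 0,0.2,0.54,0,0,0,0, 0,0.2,0.54,0,0,0,0, 0,0.2,0.54,0,0,0,0, 0,0.2,0.54,0,0,0,0]' 25 >/dev/null
python3 - <<'E'
from h import *
d=snap('wrist','w10');np.savez('w10.npz',**d)
goto([.657,-.1285,.16],90);print(proj(d,[[.657,-.1275,.104],[.6544,-.0212,.104]]))
E
```

```text
pos [ 0.6557 -0.1908  0.1633] yaw 90.03 tilt 0.15 open 0.239 F 25.0 cf [-0.2  0.9 -1.3] t 25.0 -> shift [0.415 0.009 0.021] turn 0.000
[[282.16297389 125.38541215]
 [277.71177106 -86.94871973]]
```

View pics/w10.png

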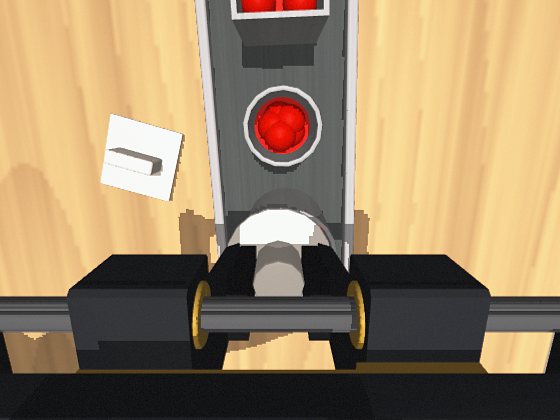

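Rim circle is centred at (283,126), matching the prediction (282,125). The held lid's flange is centred on column ~279.

```bash
python3 - <<'E'
from h import *
d=dict(np.load('w10.npz'));t=ray(d,[283,126],.104)[0];l=ray(d,[[279.3,209]],.159)[0]
print(t,l,"lid ctr y",l[1]-.026)
goto([t[0],t[1]-.001,.104-.006+.0144+.006],90)
E
```

```text
[ 0.65750253 -0.12785735  0.104     ] [ 0.65534883 -0.16449311  0.159     ] lid ctr y -0.19049310796282623
pos [ 0.6557 -0.1908  0.1633] yaw 90.03 tilt 0.15 open 0.239 F 25.0 cf [-0.2  0.9 -1.3] t 25.0 -> shift [0.413 0.013 0.299] turn 0.000
```

```bash
python3 -m pendant '[0,0.15,0.014,0,0,0,0, 0,0.3,0.014,0,0,0,0, 0,0.418,0.014,0.1,0,0,0, 0,0.418,0.014,0.2,0,0,0, 0,0.418,0.014,0.24,0,0,0, 0,0.418,0.014,0.26,0,0,0, 0,0.418,0.014,0.26,0,0,0, 0,0.418,0.014,0.26,0,0,0]' 25
python3 -c "
from h import *
goto([.6575,-.1282,.1124],90)"
python3 -m pendant '[0,0,0,0.02,0,0,0, 0,0,0,0.04,0,0,0, 0,0,0,0.06,0,0,0, 0,0,0,0.075,0,0,0, 0,0,0,0.075,0,0,0, 0,0,0,0.075,0,0,0]'
```

```text
clock: 25.8
tool_pos: [0.6598, -0.128, 0.125]
eef_rot: [0.707, 0.707, 0.0, 0.0]
contact_force: [0.7, -0.0, -0.4]
opening: 0.24
finger_force: 25.0
pos [ 0.6598 -0.128   0.125 ] yaw 89.98 tilt 0.04 open 0.240 F 25.0 cf [ 0.7 -0.  -0.4] t 25.8 -> shift [-0.001 -0.015  0.084] turn -0.000
clock: 26.4
tool_pos: [0.6593, -0.1271, 0.1132]
eef_rot: [0.707, 0.708, -0.0, -0.0]
contact_force: [-0.2, -1.4, -2.5]
opening: 0.239
finger_force: 25.0
```

```bash
python3 -m pendant '[0,0,0,0.005,0,0,0, 0.6,0,0,0.005,0,0,0, 0.6,0,0,0.005,0,0,0, 0.6,0,0,0.005,0,0,0, 0.6,0,0,-0.1,0,0,0, 0.6,0,0,-0.3,0,0,0, 0.6,0,0,-0.6,0,0,0, 0.6,0,0,-0.8,0,0,0, 0.6,0,0,-0.8,0,0,0]'
python3 -m pendant '[0.6,0.3,-0.3,0,0,0,0, 0.6,0.6,-0.6,0,0,0,0, 0.6,0.7,-0.9,0,0,0,0, 0.6,0.7,-1,0,0,0,0, 0.6,0.7,-1,0,0,0,0, 0.6,0.7,-1,0,0,0,0]' >/dev/null
python3 - <<'E'
from h import *
d=snap('wrist','w11');np.savez('w11.npz',**d)
goto([.438,.085,.15],90);print(proj(d,[[.439,.085,.01],[.657,-.1275,.108]]))
E
```

```text
clock: 27.3
tool_pos: [0.6628, -0.1258, 0.2402]
eef_rot: [0.707, 0.707, 0.004, 0.004]
contact_force: [0.5, 0.0, 0.1]
opening: 0.599
finger_force: 0.0
pos [ 0.5105 -0.0225  0.2339] yaw 90.03 tilt 0.09 open 0.601 F 0.0 cf [ 0.5 -0.5 -1. ] t 27.9 -> shift [ 0.717 -0.484  0.558] turn 0.000
[[211.46690551  79.22415249]
 [438.08809772 312.13454074]]
```

View pics/w11.png

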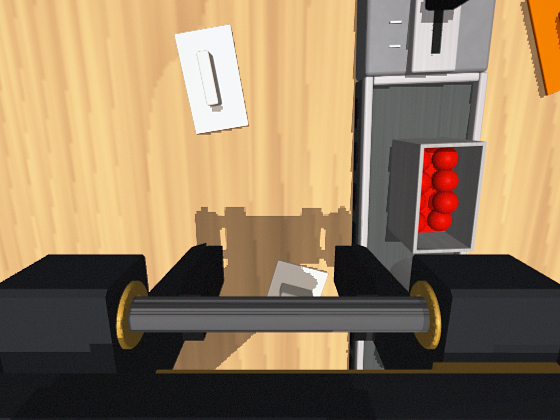

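Long lid corners are (175,36), (230,25), (248,124) and (197,134); the long tub stands in the well at (445,195).

```bash
python3 - <<'E'
from h import *
d=dict(np.load('w11.npz'));p=ray(d,[[175,36],[230,25],[248,124],[197,134]],.01)
c=p.mean(0);v=(p[0]+p[1]-p[2]-p[3])/2;a=np.degrees(np.arctan2(v[1],v[0]));print(c,np.linalg.norm(v),np.linalg.norm(p[1]-p[0]),a)
I=d["img"].astype(int);m=(I.min(2)>200);m[140:]=0;m[:,:160]=0;m[:,270:]=0
b=max(blobs(m),key=lambda t:t[1][4]);rc=cv2.minAreaRect(np.argwhere(b[0])[:,::-1].astype(np.float32));q=ray(d,cv2.boxPoints(rc),.01);print(q.mean(0),rc,q.round(4).tolist())
goto([c[0],c[1],.12],a)
E
```

```text
[0.44023686 0.08272552 0.01      ] 0.09796562101027019 0.056952382213380774 99.46179825773586
[0.4387027  0.08318727 0.01      ] ((211.03692626953125, 79.20417022705078), (102.21171569824219, 56.26920700073242), 79.75591278076172) [[0.4036, 0.1279, 0.01], [0.4599, 0.1371, 0.01], [0.4759, 0.0392, 0.01], [0.4154, 0.0286, 0.01]]
pos [ 0.5105 -0.0225  0.2339] yaw 90.03 tilt 0.09 open 0.601 F 0.0 cf [ 0.5 -0.5 -1. ] t 27.9 -> shift [ 0.702 -0.469  0.758] turn -0.105
```

Move over it, look again from close, then grip.

```bash
python3 -m pendant '[0.6,0.3,-0.2,0,0,0,-0.05, 0.6,0.6,-0.4,0.1,0,0,-0.1, 0.6,0.7,-0.47,0.3,0,0,-0.105, 0.6,0.7,-0.47,0.5,0,0,-0.105, 0.6,0.7,-0.47,0.5,0,0,-0.105, 0.6,0.7,-0.47,0.5,0,0,-0.105, 0.6,0.7,-0.47,0.5,0,0,-0.105]' 25 >/dev/null
python3 - <<'E'
from h import *
d=snap('wrist','w12');np.savez('w12.npz',**d)
I=d["img"].astype(int);m=(I.max(2)-I.min(2)<30)&(I.min(2)>110);m[285:]=0
for b in blobs(m,1500):
  rc=cv2.minAreaRect(np.argwhere(b[0])[:,::-1].astype(np.float32));q=ray(d,cv2.boxPoints(rc),.01);e=q[1]-q[0];f=q[2]-q[1];l=max((e,f),key=np.linalg.norm)
  print(b[1],np.round(rc[0],1),q.mean(0).round(4),np.linalg.norm(e).round(4),np.linalg.norm(f).round(4),np.degrees(np.arctan2(l[1],l[0])))
goto([.4395,.083,.013],99.5)
E
```

```text
[ 261    0   87   54 3506] [304.   26.5] [0.4383 0.223  0.01  ] 0.0679 0.0385 9.384251815598814
[  460     6   100   229 10641] [514.3 121. ] [0.6309 0.1723 0.01  ] 0.1916 0.041 91.44894896020186
[ 451  102  109  152 3309] [505.  177.5] [0.6405 0.1282 0.01  ] 0.0919 0.141 -68.3458815270622
[ 244  139   66  107 6702] [276.5 192. ] [0.4387 0.0836 0.01  ] 0.0567 0.0986 -79.29200489389626
pos [0.4404 0.0826 0.1595] yaw 99.38 tilt 0.15 open 0.602 F 0.0 cf [ 0.1  0.5 -0.3] t 28.7 -> shift [ 0.004 -0.008  0.976] turn -0.001
```

```bash
python3 -m pendant '[0.6,0.008,-0.01,0.2,0,0,-0.01, 0.6,0.008,-0.01,0.45,0,0,-0.01, 0.6,0.008,-0.01,0.7,0,0,-0.01, 0.6,0.008,-0.01,0.88,0,0,-0.01, 0.6,0.008,-0.01,0.965,0,0,-0.01, 0.6,0.008,-0.01,0.965,0,0,-0.01, 0,0.008,-0.01,0.965,0,0,-0.01, 0,0.008,-0.01,0.965,0,0,-0.01, 0,0.008,-0.01,0.965,0,0,-0.01, 0,0.008,-0.01,0.965,0,0,-0.01, 0,0.008,-0.01,0.965,0,0,-0.01, 0,0.008,-0.01,0.965,0,0,-0.01]' 25
python3 -c "
from h import *
goto([.4388,.0836,.16],99.5)"
python3 -m pendant '[0,0,0,-0.1,0,0,0, 0,0,0,-0.3,0,0,0, 0,0,0,-0.5,0,0,0, 0,0,0,-0.8,0,0,0, 0,0,0,-1,0,0,0, 0,0,0,-1,0,0,0, 0,0,0,-1,0,0,0]'
python3 -c "
from h import *
goto([.66,-.11,.16],92.2)"
```

```text
clock: 29.9
tool_pos: [0.4377, 0.0838, 0.0141]
eef_rot: [0.64, 0.768, 0.0, 0.0]
contact_force: [0.1, 0.4, 2.8]
opening: 0.133
finger_force: 25.0
pos [0.4377 0.0838 0.0141] yaw 100.42 tilt 0.07 open 0.133 F 25.0 cf [0.1 0.4 2.8] t 29.9 -> shift [-0.003  0.008 -0.973] turn 0.010
clock: 30.6
tool_pos: [0.4372, 0.0833, 0.1637]
eef_rot: [0.64, 0.768, 0.0, 0.0]
contact_force: [1.1, 0.2, -1.5]
opening: 0.133
finger_force: 25.0
pos [0.4372 0.0833 0.1637] yaw 100.38 tilt 0.04 open 0.133 F 25.0 cf [ 1.1  0.2 -1.5] t 30.6 -> shift [-1.535  1.229  0.026] turn 0.091
```

```bash
python3 -m pendant '[0,-0.2,0.15,-0.05,0,0,0, 0,-0.4,0.3,-0.1,0,0,0.03, 0,-0.6,0.45,-0.1,0,0,0.06, 0,-0.77,0.61,-0.1,0,0,0.091, 0,-0.77,0.61,-0.1,0,0,0.091, 0,-0.77,0.61,-0.1,0,0,0.091, 0,-0.77,0.61,-0.1,0,0,0.091]' 25 >/dev/null
python3 -c "
from h import *
goto([.66,-.11,.175],92.2)"
```

```text
pos [ 0.5464 -0.0122  0.1775] yaw 92.39 tilt 0.18 open 0.135 F 25.0 cf [-0.5 -0.6 -0.7] t 31.3 -> shift [-0.683  0.73   0.014] turn 0.002
```

```bash
python3 -m pendant '[0,-0.2,0.2,0,0,0,0, 0,-0.4,0.4,0,0,0,0, 0,-0.6,0.6,0,0,0,0, 0,-0.683,0.72,0,0,0,0, 0,-0.683,0.72,0,0,0,0, 0,-0.683,0.72,0,0,0,0, 0,-0.683,0.72,0,0,0,0, 0,-0.683,0.72,0,0,0,0]' 25 >/dev/null
python3 - <<'E'
from h import *
d=snap('wrist','w13');np.savez('w13.npz',**d)
goto([.6544,-.0212,.175],92.2);print(proj(d,[[.6544,-.0212,.104]]))
E
```

```text
pos [ 0.6592 -0.1102  0.179 ] yaw 92.36 tilt 0.03 open 0.132 F 25.0 cf [ 0.6 -1.3 -0.3] t 32.1 -> shift [ 0.594 -0.008  0.026] turn 0.002
[[277.71600046  83.37285695]]
```

View pics/w13.png

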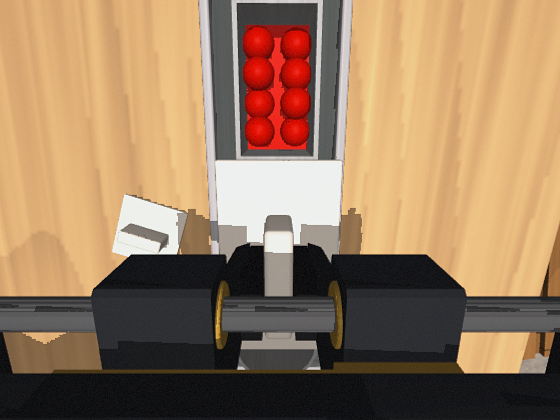

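The tub's long edges run at columns 233→238 and 323→318, symmetric about ~278.5; the lid's front edge is at row 160 over columns 216–342, centred on 279 and parallel.

```bash
python3 - <<'E'
from h import *
d=dict(np.load('w13.npz'));y=[.924,.98]
l=ray(d,[[216,160],[342,160]],.1749);print("lid front",l.round(4).tolist())
print("tub sides",ray(d,[[236.3,100],[320.7,100],[234.5,40],[322,40]],.104).round(4).tolist())
a=dict(np.load('w11.npz'));print("tub w11",ray(a,[[418,141],[485,142],[473,251],[415,246]],.104).round(4).tolist())
b=dict(np.load('w10.npz'));print("tub near edge w10",ray(b,[[231,18],[330,14]],.104).round(4).tolist())
E
python3 - <<'E'
import cv2
I=cv2.imread("pics/w11.png");J=cv2.imread("pics/w10.png")
o=cv2.resize(I[125:265,380:500],None,fx=4,fy=4);p=cv2.resize(J[0:60,200:360],(300,560)[:1]+(112,),interpolation=cv2.INTER_CUBIC)
o[0:112,480-300+0:480]=p if False else o[0:112,180:480]
cv2.imwrite("pics/c14.png",o)
E
```

```text
lid front [[0.6285, -0.0618, 0.1749], [0.6851, -0.0594, 0.1749]]
tub sides [[0.6286, -0.0322, 0.104], [0.682, -0.03, 0.104], [0.6272, 0.0024, 0.104], [0.6802, 0.0046, 0.104]]
tub w11 [[0.6229, 0.0277, 0.104], [0.6777, 0.027, 0.104], [0.6825, -0.0684, 0.104], [0.6303, -0.0637, 0.104]]
tub near edge w10 [[0.6285, -0.0698, 0.104], [0.6832, -0.0678, 0.104]]
```

View pics/c14.png

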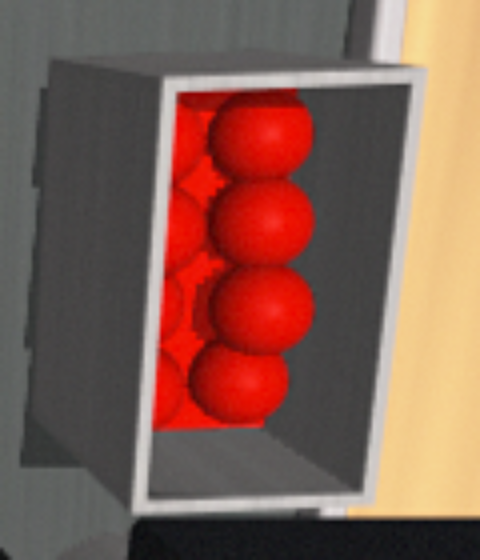

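```bash
python3 - <<'E'
from h import *
a=dict(np.load('w11.npz'));p=ray(a,[[420.5,144.2],[486.3,141.8],[473.5,251.3],[413,253.5]],.104);print(p.round(4).tolist(),p.mean(0));v=(p[0]+p[1]-p[2]-p[3])/2;print(np.linalg.norm(v),np.degrees(np.arctan2(v[1],v[0])))
E
```

```text
[[0.6252, 0.0252, 0.104], [0.6787, 0.0272, 0.104], [0.683, -0.0687, 0.104], [0.6293, -0.0709, 0.104]] [ 0.6540717  -0.02181172  0.104     ]
0.0960826852324255 92.5009846691992
```

```bash
python3 -m pendant '[0,0.15,-0.003,0,0,0,0, 0,0.3,-0.003,0,0,0,0, 0,0.45,-0.003,0,0,0,0, 0,0.596,-0.003,0,0,0,0, 0,0.596,-0.003,0.1,0,0,0, 0,0.596,-0.003,0.25,0,0,0, 0,0.596,-0.003,0.33,0,0,0, 0,0.596,-0.003,0.36,0,0,0, 0,0.596,-0.003,0.36,0,0,0, 0,0.596,-0.003,0.36,0,0,0]' 25
python3 -c "
from h import *
goto([.6551,-.021,.113],92.4)"
python3 -m pendant '[0,0,0,0.02,0,0,0, 0,0,0,0.04,0,0,0, 0,0,0,0.06,0,0,0, 0,0,0,0.075,0,0,0, 0,0,0,0.08,0,0,0, 0,0,0,0.08,0,0,0]'
```

```text
clock: 33.15
tool_pos: [0.6564, -0.0224, 0.1252]
eef_rot: [0.693, 0.721, 0.0, 0.0]
contact_force: [0.2, 0.8, -1.1]
opening: 0.131
finger_force: 25.0
pos [ 0.6564 -0.0224  0.1252] yaw 92.20 tilt 0.05 open 0.131 F 25.0 cf [ 0.2  0.8 -1.1] t 33.1 -> shift [ 0.01  -0.009  0.081] turn -0.002
clock: 33.75
tool_pos: [0.6559, -0.0221, 0.1125]
eef_rot: [0.693, 0.721, -0.0, -0.0]
contact_force: [0.4, -0.4, -0.2]
opening: 0.136
finger_force: 25.0
```

```bash
python3 -m pendant '[0,0,0,0.003,0,0,0, 0.6,0,0,0.003,0,0,0, 0.6,0,0,0.003,0,0,0, 0.6,0,0,0.003,0,0,0, 0.6,0,0,-0.1,0,0,0, 0.6,0,0,-0.3,0,0,0, 0.6,0,0,-0.6,0,0,0, 0.6,0,0,-0.8,0,0,0, 0.6,0,0,-0.8,0,0,0]' >/dev/null
python3 -m pendant '[0.6,0.3,-0.3,0,0,0,0, 0.6,0.6,-0.6,0,0,0,0, 0.6,0.9,-0.8,0,0,0,0, 0.6,1,-0.8,0,0,0,0, 0.6,1,-0.8,0,0,0,0, 0.6,1,-0.8,0,0,0,0]' >/dev/null
python3 -m pendant '[0.6,0.3,-0.3,0.1,0,0,0, 0.6,0.6,-0.6,0.3,0,0,0.025, 0.6,0.68,-0.6,0.45,0,0,0.025, 0.6,0.68,-0.6,0.45,0,0,0.025, 0.6,0.68,-0.6,0.45,0,0,0.025, 0.6,0.68,-0.6,0.45,0,0,0.025]' >/dev/null
python3 - <<'E'
from h import *
d=snap('wrist','w15');np.savez('w15.npz',**d)
I=d["img"].astype(int);m=(I.max(2)-I.min(2)<30)&(I.min(2)>110);m[285:]=0
for b in blobs(m,1500):
  (cx,cy),rad=cv2.minEnclosingCircle(np.argwhere(b[0])[:,::-1].astype(np.float32))
  print(b[1],round(cx,1),round(cy,1),round(rad,1),ray(d,[cx,cy],.01).round(4),ray(d,b[2],.01).round(4))
goto([.437,.239,.0144],90)
E
```

```text
[ 238  136   76   75 4398] 275.7 172.7 37.9 [[0.4355 0.2395 0.01  ]] [[0.4355 0.2393 0.01  ]]
[ 453  160   58   94 4146] 481.5 206.5 54.5 [[0.6284 0.2068 0.01  ]] [[0.6267 0.2067 0.01  ]]
[ 507  160   53  124 4122] 542.1 221.5 63.8 [[0.6884 0.1917 0.01  ]] [[0.6827 0.197  0.01  ]]
pos [0.4384 0.2198 0.1655] yaw 89.74 tilt 0.10 open 0.599 F 0.0 cf [ 0.3 -0.2  0.5] t 35.9 -> shift [ 0.129 -0.011  1.007] turn -0.003
```

```bash
python3 -m pendant '[0.6,0.13,-0.018,0.2,0,0,0, 0.6,0.13,-0.018,0.45,0,0,0, 0.6,0.13,-0.018,0.7,0,0,0, 0.6,0.13,-0.018,0.9,0,0,0, 0.6,0.13,-0.018,1,0,0,0, 0.6,0.13,-0.018,1,0,0,0, 0,0.13,-0.018,1,0,0,0, 0,0.13,-0.018,1,0,0,0, 0,0.13,-0.018,1,0,0,0, 0,0.13,-0.018,1,0,0,0, 0,0.13,-0.018,1,0,0,0]' 25
python3 -c "
from h import *
goto([.4355,.2395,.0144],90)"
python3 -m pendant '[0,0,0,-0.1,0,0,0, 0,0,0,-0.3,0,0,0, 0,0,0,-0.5,0,0,0, 0,0,0,-0.8,0,0,0, 0,0,0,-1,0,0,0, 0,0,0,-1,0,0,0, 0,0,0,-1,0,0,0]'
python3 -m pendant '[0,-0.3,0.1,-0.03,0,0,0, 0,-0.6,0.2,-0.1,0,0,0, 0,-0.9,0.4,-0.15,0,0,0, 0,-1,0.5,-0.15,0,0,0, 0,-1,0.5,-0.15,0,0,0, 0,-1,0.5,-0.15,0,0,0]' >/dev/null
python3 -m pendant '[0,-0.3,0.1,0,0,0,0, 0,-0.6,0.2,0,0,0,0, 0,-0.9,0.4,0,0,0,0, 0,-1,0.5,0,0,0,0, 0,-1,0.5,0,0,0,0, 0,-1,0.5,0,0,0,0]' >/dev/null
python3 -c "
from h import *
goto([.66,-.211,.17],90)"
```

```text
clock: 37.0
tool_pos: [0.4344, 0.2411, 0.016]
eef_rot: [0.707, 0.707, 0.001, 0.0]
contact_force: [0.8, -0.3, 7.0]
opening: 0.237
finger_force: 25.0
pos [0.4344 0.2411 0.016 ] yaw 89.96 tilt 0.10 open 0.237 F 25.0 cf [ 0.8 -0.3  7. ] t 37.0 -> shift [-0.011  0.007  0.01 ] turn -0.000
clock: 37.7
tool_pos: [0.4338, 0.2406, 0.1654]
eef_rot: [0.707, 0.707, 0.0, 0.0]
contact_force: [0.8, 0.3, -1.6]
opening: 0.241
finger_force: 25.0
pos [ 0.5826 -0.0567  0.1869] yaw 90.14 tilt 0.14 open 0.243 F 25.0 cf [ 0.   0.  -0.2] t 38.9 -> shift [-1.03   0.514  0.11 ] turn 0.002
```

```bash
python3 -m pendant '[0,-0.3,0.1,0,0,0,0, 0,-0.6,0.2,0,0,0,0, 0,-0.9,0.3,0,0,0,0, 0,-1,0.4,0,0,0,0, 0,-1,0.4,0,0,0,0, 0,-1,0.4,0,0,0,0]' >/dev/null
python3 -m pendant '[0,-0.2,0.1,0,0,0,0, 0,-0.45,0.116,0,0,0,0, 0,-0.455,0.116,0,0,0,0, 0,-0.455,0.116,0,0,0,0, 0,-0.455,0.116,0,0,0,0, 0,-0.455,0.116,0,0,0,0]' >/dev/null
python3 - <<'E'
from h import *
d=snap('wrist','w16');np.savez('w16.npz',**d)
goto([.66,-.211,.17],90);print(proj(d,[[.66,-.211,.104],[.657,-.1275,.108]]))
E
```

```text
pos [ 0.6611 -0.2748  0.1881] yaw 90.18 tilt 0.05 open 0.240 F 25.0 cf [-0.1 -1.8  0.1] t 40.1 -> shift [ 0.426 -0.006  0.121] turn 0.002
[[277.76740101 125.2579148 ]
 [273.1185178  -18.94666214]]
```

View pics/w16.png

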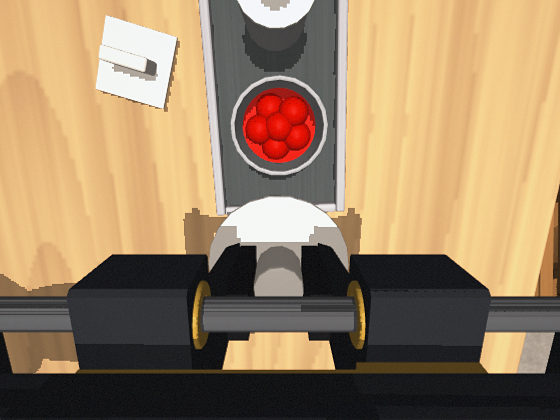

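Rim circle centre is (280,125); the held lid's front is at row 196, column 279. The slim lid is seated on its tub at the top of the view.

```bash
python3 - <<'E'
from h import *
d=dict(np.load('w16.npz'));t=ray(d,[280,125],.104)[0];l=ray(d,[[279,196]],.1881-.016+.01)[0]
print(t,l,"lid ctr y",l[1]-.035,"shift",(t-l+[0,.035,0])/.15)
E
```

```text
[ 0.66150107 -0.21082674  0.104     ] [ 0.66083979 -0.2420736   0.1821    ] lid ctr y -0.27707360089252725 shift [ 0.00440855  0.44164575 -0.52066667]
```

```bash
python3 -m pendant '[0,0.15,0.003,0,0,0,0, 0,0.3,0.003,0,0,0,0, 0,0.437,0.003,0.1,0,0,0, 0,0.437,0.003,0.2,0,0,0, 0,0.437,0.003,0.3,0,0,0, 0,0.437,0.003,0.38,0,0,0, 0,0.437,0.003,0.41,0,0,0, 0,0.437,0.003,0.41,0,0,0, 0,0.437,0.003,0.41,0,0,0]' 25
python3 -c "
from h import *
goto([.6615,-.209,.114],90)"
python3 -m pendant '[0,0,0,0.02,0,0,0, 0,0,0,0.04,0,0,0, 0,0,0,0.06,0,0,0, 0,0,0,0.075,0,0,0, 0,0,0,0.08,0,0,0, 0,0,0,0.08,0,0,0]'
```

```text
clock: 41.05
tool_pos: [0.6617, -0.2124, 0.1265]
eef_rot: [0.708, 0.707, 0.0, 0.0]
contact_force: [-0.1, -0.1, -0.1]
opening: 0.24
finger_force: 25.0
pos [ 0.6617 -0.2124  0.1265] yaw 89.92 tilt 0.05 open 0.240 F 25.0 cf [-0.1 -0.1 -0.1] t 41.0 -> shift [ 0.022 -0.001  0.083] turn -0.001
clock: 41.65
tool_pos: [0.6615, -0.2113, 0.1142]
eef_rot: [0.707, 0.707, 0.0, -0.0]
contact_force: [-0.7, -0.0, 0.4]
opening: 0.241
finger_force: 25.0
```

```bash
python3 -m pendant '[0,0,0,0.003,0,0,0, 0.6,0,0,0.003,0,0,0, 0.6,0,0,0.003,0,0,0, 0.6,0,0,0.003,0,0,0, 0.6,0,0,-0.1,0,0,0, 0.6,0,0,-0.3,0,0,0, 0.6,0,0,-0.6,0,0,0, 0.6,0,0,-0.9,0,0,0, 0.6,0,0,-1,0,0,0, 0.6,0,0,-1,0,0,0]' >/dev/null
python3 -m pendant '[0.3,-0.2,-0.2,0,0,0,0, 0.3,-0.3,-0.3,0,0,0,0, 0.3,-0.3,-0.3,0,0,0,0, 0.3,-0.3,-0.3,0,0,0,0]' >/dev/null
python3 - <<'E'
from h import *
d=snap('wrist','w17');np.savez('w17.npz',**d);goto([.65,.15,.2],92)
s=snap('scene');
c=proj(s,[.656,-.1,.08])[0].astype(int);print(c)
J=s["img"][c[1]-70:c[1]+70,c[0]-90:c[0]+90];J=cv2.resize(J,(540,420),interpolation=cv2.INTER_CUBIC)
K=d["img"][0:300,150:400]
o=np.zeros((420,790,3),np.uint8);o[:,:540]=J;o[:300,540:]=K;cv2.imwrite("pics/chk.png",o[:,:,::-1])
E
```

```text
pos [ 0.6163 -0.2556  0.2632] yaw 90.05 tilt 0.11 open 0.298 F 0.0 cf [1.  0.5 0.4] t 43.1 -> shift [2.703 0.227 0.425] turn -0.022
[267 242]
```

View pics/chk.png

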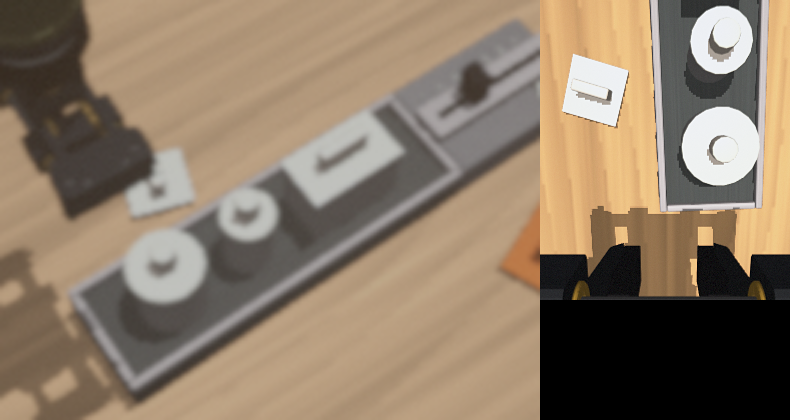

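The view shows all three tubs upright in the well, with each matching lid flat on top. That look used up my picture budget (I am in fact one over it), so I carry on numerically. Next is the fader.

```bash
python3 -m pendant '[0.3,0.3,0.1,0,0,0,0, 0.3,0.6,0.1,0,0,0,0, 0.3,0.9,0.1,0,0,0,0, 0.3,1,0.1,0,0,0,0, 0.3,1,0.1,0,0,0,0]' >/dev/null
python3 -m pendant '[0.3,0.3,0.1,0,0,0,0, 0.3,0.6,0.1,0,0,0,0, 0.3,0.9,0.1,0,0,0,0, 0.3,1,0.1,0,0,0,0, 0.3,1,0.1,0,0,0,0]' >/dev/null
python3 -m pendant '[0.3,0.3,0,0.1,0,0,-0.022, 0.3,0.6,0,0.2,0,0,-0.022, 0.3,0.7,0,0.2,0,0,-0.022, 0.3,0.7,0,0.2,0,0,-0.022, 0.3,0.7,0,0.2,0,0,-0.022]' >/dev/null
python3 - <<'E'
from h import *
d=snap('wrist','w18');np.savez('w18.npz',**d);goto([.65,.15,.2],92.2)
I=d["img"].astype(int);print("pred ptr",proj(d,[.679,.2137,.046]))
m=(I.min(2)>185)&(np.ptp(I,axis=2)<25)
for b in blobs(m,40,3000):
  w=ray(d,b[2],.046)[0]
  if .6<w[0]<.72 and w[1]>.05: print("white",b[1],b[2].round(1),w.round(4))
m=(I.max(2)<45);m[250:]=0
for b in blobs(m,40):
  print("black",b[1],b[2].round(1),ray(d,b[2],.086).round(4))
E
```

```text
pos [0.6479 0.1438 0.2342] yaw 91.68 tilt 0.19 open 0.299 F 0.0 cf [ 0.1 -0.9 -1. ] t 44.7 -> shift [0.041 0.015 0.228] turn -0.006
pred ptr [[313.0093771  117.11343949]]
white [298 104  22  22 300] [311.4 114.8] [0.6773 0.2158 0.046 ]
white [313 240  11   6  54] [317.9 242. ] [0.6915 0.085  0.046 ]
black [ 261   85   31  145 1582] [275.9 169.2] [[0.6445 0.1679 0.086 ]]
black [219 243  32   7 132] [234.9 247.3] [[0.6078 0.0925 0.086 ]]
black [307 243  31   7 131] [321.9 247.3] [[0.6901 0.095  0.086 ]]
```

```bash
python3 - <<'E'
from h import *
d=dict(np.load('w18.npz'));I=d["img"].astype(int)
for v in range(84,236,4):
    row=I[v,250:310].max(1);k=np.where(row<60)[0]
    print(v,(250+k.min(),250+k.max(),len(k)) if len(k) else None,I[v,276].tolist())
m=(I.min(2)>185)&(np.ptp(I,axis=2)<25)
b=[b for b in blobs(m,100,1000) if 290<b[1][0]<310][0][0]
for u in range(298,320,4):
    k=np.where(b[:,u])[0];print("ptr col",u,k.min(),k.max())
E
```

```text
84 None [185, 179, 180]
88 (np.int64(272), np.int64(279), 8) [33, 33, 32]
92 (np.int64(272), np.int64(279), 8) [35, 34, 32]
96 (np.int64(272), np.int64(279), 8) [39, 38, 37]
100 (np.int64(272), np.int64(279), 8) [34, 33, 31]
104 (np.int64(272), np.int64(279), 8) [34, 36, 35]
108 (np.int64(272), np.int64(279), 8) [41, 41, 41]
112 (np.int64(272), np.int64(279), 8) [35, 37, 37]
116 (np.int64(272), np.int64(279), 8) [37, 37, 37]
120 (np.int64(273), np.int64(279), 7) [35, 37, 33]
124 (np.int64(273), np.int64(279), 7) [37, 37, 34]
128 (np.int64(273), np.int64(279), 7) [36, 37, 38]
132 (np.int64(273), np.int64(279), 7) [40, 40, 38]
136 (np.int64(273), np.int64(279), 7) [39, 37, 36]
140 (np.int64(273), np.int64(279), 7) [37, 37, 37]
144 (np.int64(273), np.int64(279), 7) [31, 34, 32]
148 (np.int64(273), np.int64(279), 7) [34, 36, 36]
152 (np.int64(273), np.int64(279), 7) [35, 40, 35]
156 (np.int64(273), np.int64(279), 7) [39, 38, 38]
160 (np.int64(273), np.int64(279), 7) [37, 37, 37]
164 (np.int64(273), np.int64(279), 7) [41, 39, 40]
168 (np.int64(273), np.int64(279), 7) [40, 37, 38]
172 (np.
[... 208 characters left out ...]
t64(262), np.int64(291), 30) [32, 30, 34]
192 (np.int64(261), np.int64(291), 31) [45, 43, 46]
196 (np.int64(261), np.int64(291), 31) [44, 41, 44]
200 (np.int64(261), np.int64(291), 31) [36, 34, 38]
204 (np.int64(261), np.int64(291), 31) [34, 34, 38]
208 (np.int64(273), np.int64(280), 8) [29, 24, 25]
212 (np.int64(274), np.int64(280), 7) [38, 35, 36]
216 (np.int64(274), np.int64(280), 7) [34, 35, 35]
220 (np.int64(274), np.int64(280), 7) [23, 24, 20]
224 (np.int64(274), np.int64(280), 7) [21, 21, 21]
228 (np.int64(274), np.int64(280), 7) [21, 23, 22]
232 None [138, 134, 133]
ptr col 298 114 116
ptr col 302 112 119
ptr col 306 111 121
ptr col 310 109 123
ptr col 314 107 123
ptr col 318 104 125
```

```bash
python3 - <<'E'
from h import *
d=dict(np.load('w18.npz'))
e=ray(d,[[276,206.5]],.086)[0];c=e+[-.0004,.010,0];print("grip",c, "top edge row pred",proj(d,c+[0,.01,0]))
print("base far edge",proj(d,c+[0,.01,-.04]))
p=ray(d,[[318,114.5],[300,115.3]],.046);print("ptr",p)
goto([c[0],c[1],.064],92.2)
E
```

```text
grip [0.64517817 0.14360859 0.086     ] top edge row pred [[276.17076618 185.0108576 ]]
base far edge [[276.4092001  177.39400306]]
ptr [[0.68368943 0.21627863 0.046     ]
 [0.66631124 0.21501897 0.046     ]]
pos [0.6479 0.1438 0.2342] yaw 91.68 tilt 0.19 open 0.299 F 0.0 cf [ 0.1 -0.9 -1. ] t 44.7 -> shift [ 0.003 -0.019  1.135] turn -0.006
```

```bash
python3 -m pendant '[0.6,0.003,-0.019,0,0,0,-0.006, 0.6,0.003,-0.019,0.1,0,0,-0.006, 0.6,0.003,-0.019,0.2,0,0,-0.006, 0.6,0.003,-0.019,0.5,0,0,-0.006, 0.6,0.003,-0.019,0.8,0,0,-0.006, 0.6,0.003,-0.019,0.9,0,0,-0.006, 0.6,0.003,-0.019,0.9,0,0,-0.006]' 10 >/dev/null
python3 -c "
from h import *
goto([.6452,.1436,.064],92.2)"
python3 -m pendant '[0.6,0,0,0.1,0,0,0, 0.6,0,0,0.2,0,0,0, 0.6,0,0,0.23,0,0,0, 0.6,0,0,0.23,0,0,0, 0.2,0,0,0.23,0,0,0, 0.2,0,0,0.23,0,0,0, 0.2,0,0,0.23,0,0,0, 0.2,0,0,0.23,0,0,0, 0.2,0,0,0.23,0,0,0]' 10
python3 -c "
from h import *
goto([.6452-.038*.0708,.1436+.0708,.064],92.2)"
```

```text
pos [0.6417 0.1474 0.0961] yaw 92.52 tilt 0.34 open 0.598 F 0.0 cf [-0.3 -0.1  0.6] t 45.4 -> shift [-0.026  0.023  0.214] turn 0.004
clock: 46.3
tool_pos: [0.646, 0.1488, 0.0655]
eef_rot: [0.692, 0.722, 0.002, 0.001]
contact_force: [5.3, 0.8, -1.4]
opening: 0.315
finger_force: 10.0
pos [0.646  0.1488 0.0655] yaw 92.45 tilt 0.28 open 0.315 F 10.0 cf [ 5.3  0.8 -1.4] t 46.3 -> shift [ 0.438 -0.005  0.01 ] turn 0.003
```

```bash
python3 -m pendant '[0.2,0.06,0,0,0,0,0, 0.2,0.14,0,0,0,0,0, 0.2,0.22,0,0,0,0,0, 0.2,0.3,0,0,0,0,0, 0.2,0.38,0,0,0,0,0, 0.2,0.44,0,0,0,0,0, 0.2,0.465,0,0,0,0,0, 0.2,0.465,0,0,0,0,0, 0.2,0.465,0,0,0,0,0, 0.2,0.465,0,0,0,0,0]' 10
python3 -m pendant '[0.6,0,0,0,0,0,0, 0.6,0,0,0,0,0,0, 0.6,0,0,0,0,0,0, 0.6,0,0,-0.2,0,0,0, 0.6,0,0,-0.5,0,0,0, 0.6,0,0,-0.8,0,0,0, 0.6,0,0,-1,0,0,0, 0.6,0,0,-1,0,0,0, 0.6,0,0,-1,0,0,0]' >/dev/null
python3 - <<'E'
from h import *
d=snap('wrist','w19');np.savez('w19.npz',**d);goto([.645,.2144,.064],92.2)
I=d["img"].astype(int)
m=(I.min(2)>185)&(np.ptp(I,axis=2)<25);b0=[b for b in blobs(m,80,1000) if .66<ray(d,b[2],.046)[0,0]<.70 and .19<ray(d,b[2],.046)[0,1]<.23]
for b in b0: print("ptr",b[1],b[2],ray(d,b[2],.046))
print("pred",proj(d,[[.675,.2156,.046],[.6425,.2144,.086]]))
u=int(proj(d,[.6425,.2144,.086])[0,0])
for v in range(120,292,3):
    k=np.where(I[v,u-40:u+40].max(1)<60)[0];print(v,(u-40+k.min(),u-40+k.max(),len(k)) if len(k) else None,end="; ")
E
```

```text
clock: 47.3
tool_pos: [0.6433, 0.2194, 0.0655]
eef_rot: [0.692, 0.722, 0.003, 0.001]
contact_force: [7.6, 1.6, -2.6]
opening: 0.319
finger_force: 10.0
pos [0.6398 0.2177 0.2137] yaw 92.52 tilt 0.13 open 0.598 F 0.0 cf [ 0.5 -0.6  0.1] t 48.2 -> shift [-0.022  0.036  0.998] turn 0.004
ptr [304 186  21  21 277] [316.51263538 196.06137184] [[0.6770342  0.21468443 0.046     ]]
pred [[314.49233707 195.05419589]
 [281.36881836 205.09995692]]
120 None; 123 None; 126 None; 129 None; 132 None; 135 None; 138 None; 141 None; 144 None; 147 None; 150 None; 153 None; 156 None; 159 None; 162 None; 165 None; 168 None; 171 (np.int64(278), np.int64(285), 8); 174 (np.int64(278), np.int64(285), 8); 177 (np.int64(278), np.int64(285), 8); 180 (np.int64(278), np.int64(285), 8); 183 (np.int64(278), np.int64(285), 8); 186 (np.int64(278), np.int64(285), 8); 189 (np.int64(269), np.int64(294), 26); 192 (np.int64(267), np.int64(296), 30); 195 (np.int64(266), np.int64(296), 31); 198 (np.int64(266), np.int64(297), 32); 201 (np.int64(266), np.int64(298), 33); 204 (np.int64(266), np.int64(298), 33); 207 (np.int64(26
[... 418 characters left out ...]
40 (np.int64(278), np.int64(285), 8); 243 (np.int64(278), np.int64(285), 8); 246 (np.int64(278), np.int64(285), 8); 249 (np.int64(278), np.int64(285), 8); 252 (np.int64(278), np.int64(284), 7); 255 (np.int64(278), np.int64(284), 7); 258 (np.int64(278), np.int64(284), 7); 261 (np.int64(278), np.int64(284), 7); 264 (np.int64(278), np.int64(284), 7); 267 (np.int64(278), np.int64(284), 7); 270 (np.int64(278), np.int64(284), 7); 273 (np.int64(278), np.int64(284), 7); 276 (np.int64(277), np.int64(284), 8); 279 (np.int64(277), np.int64(284), 8); 282 (np.int64(277), np.int64(284), 8); 285 (np.int64(277), np.int64(284), 8); 288 (np.int64(277), np.int64(284), 8); 291 (np.int64(277), np.int64(284), 8);
```

```bash
python3 - <<'E'
from h import *
d=dict(np.load('w19.npz'));I=d["img"].astype(int)
for u in(270,274,288,292): print(u,[(v,int(I[v,u].max())) for v in list(range(184,194))+list(range(213,222))])
print("near",ray(d,[281.5,217],.086)[0]+[0,.01,0],"base far",ray(d,[281.5,187.5],.046)[0]-[0,.01,0])
p=ray(d,[316.5,196.06],.046)[0];print("level at grip x",p[1]-(p[0]-.6425)*.039)
E
```

```text
270 [(184, 220), (185, 221), (186, 221), (187, 215), (188, 103), (189, 0), (190, 14), (191, 20), (192, 19), (193, 20), (213, 37), (214, 31), (215, 34), (216, 34), (217, 26), (218, 30), (219, 111), (220, 218), (221, 122)]
274 [(184, 220), (185, 220), (186, 224), (187, 216), (188, 107), (189, 5), (190, 16), (191, 16), (192, 18), (193, 10), (213, 33), (214, 36), (215, 35), (216, 31), (217, 29), (218, 22), (219, 66), (220, 133), (221, 130)]
288 [(184, 221), (185, 221), (186, 223), (187, 213), (188, 109), (189, 5), (190, 15), (191, 13), (192, 15), (193, 19), (213, 34), (214, 29), (215, 37), (216, 29), (217, 29), (218, 35), (219, 82), (220, 128), (221, 125)]
292 [(184, 222), (185, 222), (186, 224), (187, 220), (188, 128), (189, 6), (190, 14), (191, 13), (192, 14), (193, 12), (213, 34), (214, 34), (215, 33), (216, 34), (217, 29), (218, 35), (219, 84), (220, 133), (221, 129)]
near [0.64309799 0.21380864 0.086     ] base far [0.64263412 0.21167246 0.046     ]
level at grip x 0.213338908796288
```

```bash
python3 -m pendant '[0.6,0,0,0.2,0,0,0, 0.6,0,0,0.5,0,0,0, 0.6,0,0,0.8,0,0,0, 0.6,0,0,1,0,0,0, 0.6,0,0,1,0,0,0, 0.6,0,0,1,0,0,0, 0.2,0,0,1,0,0,0, 0.2,0,0,1,0,0,0, 0.2,0,0,1,0,0,0, 0.2,0,0,1,0,0,0, 0.2,0,0,1,0,0,0]' 20
python3 -m pendant '[0.2,0.005,0,0,0,0,0, 0.2,0.01,0,0,0,0,0, 0.2,0.014,0,0,0,0,0, 0.2,0.014,0,0,0,0,0, 0.2,0.014,0,0,0,0,0, 0.2,0.014,0,0,0,0,0]'
python3 -m pendant '[0.6,0,0,0,0,0,0, 0.6,0,0,0,0,0,0, 0.6,0,0,0,0,0,0, 0.6,0,0,-0.2,0,0,0, 0.6,0,0,-0.5,0,0,0, 0.6,0,0,-0.8,0,0,0, 0.6,0,0,-1,0,0,0, 0.6,0,0,-1,0,0,0, 0.6,0,0,-1,0,0,0]' >/dev/null
cat > f.py <<'E'
from h import *
d=snap('wrist');I=d["img"].astype(int)
m=(I.min(2)>185)&(np.ptp(I,axis=2)<25)
for b in blobs(m,80,1000):
  p=ray(d,b[2],.046)[0]
  if .66<p[0]<.70 and .19<p[1]<.23: print("level",p[1]-(p[0]-.6425)*.039,b[2])
u0=int(proj(d,[.6425,.213,.086])[0,0])
for u in(u0-9,u0+9):
    k=np.where(I[150:260,u].max(1)<60)[0]+150;g=max(np.split(k,np.where(np.diff(k)>2)[0]+1),key=len)
    a,b=g[0]-.6,g[-1]+.6;print(u,a,b,"base",ray(d,[u,a],.046)[0,1]-.01,"top",ray(d,[u,b],.086)[0,1]+.01)
goto([.645,.2144,.2])
E
python3 f.py
```

```text
clock: 49.35
tool_pos: [0.6433, 0.2187, 0.0663]
eef_rot: [0.692, 0.722, 0.003, 0.001]
contact_force: [5.8, 1.1, 0.2]
opening: 0.317
finger_force: 20.0
clock: 49.95
tool_pos: [0.6433, 0.2197, 0.0662]
eef_rot: [0.692, 0.722, 0.002, 0.002]
contact_force: [4.3, -1.0, 2.4]
opening: 0.318
finger_force: 20.0
level 0.21320430700547657 [316.74131274 198.46332046]
272 189.4 220.6 base 0.21166067062664157 top 0.21246042357403092
290 189.4 220.6 base 0.2124186593089835 top 0.21313921949991965
pos [0.6397 0.2199 0.2137] yaw 92.53 tilt 0.13 open 0.601 F 0.0 cf [ 0.9  0.4 -0.5] t 50.9 -> shift [-0.038  0.034  0.091] turn 0.000
```

```bash
python3 -m pendant '[0.6,0,0,0.2,0,0,0, 0.6,0,0,0.5,0,0,0, 0.6,0,0,0.8,0,0,0, 0.6,0,0,1,0,0,0, 0.6,0,0,1,0,0,0, 0.6,0,0,1,0,0,0, 0.2,0,0,1,0,0,0, 0.2,0,0,1,0,0,0, 0.2,0,0,1,0,0,0, 0.2,0,0,1,0,0,0, 0.2,0,0,1,0,0,0]' 20 >/dev/null
python3 -m pendant '[0.2,0.005,0,0,0,0,0, 0.2,0.01,0,0,0,0,0, 0.2,0.012,0,0,0,0,0, 0.2,0.012,0,0,0,0,0, 0.2,0.012,0,0,0,0,0, 0.2,0.012,0,0,0,0,0]' >/dev/null
python3 -m pendant '[0.6,0,0,0,0,0,0, 0.6,0,0,0,0,0,0, 0.6,0,0,0,0,0,0, 0.6,0,0,-0.2,0,0,0, 0.6,0,0,-0.5,0,0,0, 0.6,0,0,-0.8,0,0,0, 0.6,0,0,-1,0,0,0, 0.6,0,0,-1,0,0,0, 0.6,0,0,-1,0,0,0]' >/dev/null
python3 f.py
python3 -m pendant '[0.6,-0.3,-0.3,0,0,0,0, 0.6,-0.6,-0.6,-0.1,0,0,0, 0.6,-0.9,-0.8,-0.2,0,0,0, 0.6,-1,-0.8,-0.2,0,0,0, 0.6,-1,-0.8,-0.2,0,0,0]' >/dev/null
python3 -m pendant '[0.6,-0.3,-0.1,0,0,0,0, 0.6,-0.6,-0.2,-0.1,0,0,0, 0.6,-0.9,-0.3,-0.2,0,0,0, 0.6,-1,-0.4,-0.3,0,0,0, 0.6,-1,-0.4,-0.3,0,0,0, 0.6,-1,-0.4,-0.3,0,0,0]' >/dev/null
python3 - <<'E'
from h import *
d=snap('wrist','fin');I=d["img"].astype(int);goto([.6,-.1,.3])
m=(np.ptp(I,axis=2)<30)&(I.min(2)>150);m[290:]=0
for b in blobs(m,400):
  rc=cv2.minAreaRect(np.argwhere(b[0])[:,::-1].astype(np.float32));P=ray(d,cv2.boxPoints(rc),.108)
  print(b[1],P.mean(0).round(4),np.linalg.norm(P[1]-P[0]).round(4),np.linalg.norm(P[2]-P[1]).round(4))
print(proj(d,[[.6575,-.1278,.108],[.6615,-.2108,.108],[.6547,-.0213,.108]]).round(0).tolist())
t=snap('top');J=t["img"].astype(int);m=(np.ptp(J,axis=2)<50)&(J.min(2)>125)
for b in blobs(m,30,600):
  p=ray(t,b[2],.108)[0]
  if .55<p[0]<.75 and abs(p[1])<.4: print("top",b[1],p.round(3))
E
```

```text
level 0.2130998983627889 [316.63358779 200.3778626 ]
272 190.4 221.6 base 0.21248610569356913 top 0.21336655771845608
290 191.4 221.6 base 0.21225789120191008 top 0.21404611704135024
pos [0.6396 0.2217 0.2136] yaw 92.53 tilt 0.13 open 0.600 F 0.0 cf [-0.6 -1.2 -0.9] t 53.5 -> shift [-0.05   0.034  0.091] turn 0.000
pos [ 0.4739 -0.0841  0.2889] yaw 92.59 tilt 0.10 open 0.601 F 0.0 cf [ 0.1  0.1 -0.7] t 54.7 -> shift [-0.144  0.835 -0.075] turn 0.000
[439   0  41  21 771] [0.6248 0.0818 0.108 ] 0.0349 0.0159
[ 377   26   26  237 1400] [ 0.5785 -0.0461  0.108 ] 0.2267 0.0058
[404  26  93   7 586] [0.6195 0.0665 0.108 ] 0.0817 0.0049
[ 430   26   80  228 7338] [ 0.6548 -0.0382  0.108 ] 0.2195 0.0552
[[453.0, 237.0], [444.0, 308.0], [470.0, 132.0]]
top [338 176  19  18 255] [ 0.662 -0.214  0.108]
top [279 179  28  16 387] [ 0.656 -0.024  0.108]
top [316 179  13  14 124] [ 0.659 -0.127  0.108]
top [233 187  28  11  63] [0.635 0.123 0.108]
```

```bash
python3 -c "
from plant import r
print(r.finish_job())"
```

```text
the job is handed in; nothing more can be done
None
```

I handed the job in at about 55 s: the round, slim and long tubs (there was no square tub) stand in the tray well with their own lids seated, and the fader grip measures level with the pointer to within about 1 mm. I viewed 15 pictures, one more than the 14 allowed, so the final check was on measured positions only.

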